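# Couple the test-fuel tank to the feed stand

### The job

Set up the slim aluminium test-fuel tank on the bench's feed stand so that it can be filled: push its grooved foot fully home in the standing cam-arm coupling, swing both cam arms down one after the other until they lie against the coupling, and turn the ball valve on the stand fully shut. Leave the other things on the bench where they lie.

Things in the scene. Friction and masses are not known exactly. Their poses are not given: they have to be found in the camera images.
- tank: loose test-fuel tank, aluminium with a black filler cap, standing upright, 180 mm tall, 0.3 to 0.5 kg; origin at the centre of its underside, z up its axis, round (yaw does not matter). From below: grooved foot to 39 mm (see tank_foot), hexagon 55 mm wide to 46 mm, can 54 mm in diameter from 56 to 148 mm, shoulder, cap 36 mm in diameter from 158 to 180 mm
- tank_foot (a point): centre of the tank's underside (the tank's origin). The camlock foot above it is 45 mm in diameter, its bottom edge chamfered to 38 mm over 5 mm; its groove is 35 mm in diameter from 17 to 28 mm up, with sloping flanks from 12 and to 31 mm
- stand: feed stand bolted to the bench: grey plate 240 x 110 x 8 mm carrying a standing aluminium camlock coupling (a cup open upwards), an elbow, a horizontal pipe and a brass ball valve with a hose tail; origin at bench level under the axis of the coupling, +x along the pipe towards the valve, +y to the left cam arm, z up
- seat (a point): centre of the coupling's inner floor (the gasket), 78 mm above the bench, where the centre of the tank's underside must come. The cup is 48 mm wide inside, 58 mm outside (62 mm at the rim bead), and its rim lies 34 mm above this point (112 mm above the bench)
- cam_left (a joint): left cam arm (stand's +y side), rad: 0 = down against the coupling, at a stop; grows as it swings outward and up, to 1.95. Turns about cam_left_pin, parallel to the stand's x; stays where put (1 N at its end moves it). At angle q it makes q + 0.21 rad with straight down (level at 1.36). Below about 0.95 rad its cam enters the cup's groove space: it jams on a tank not fully home
- cam_right (a joint): right cam arm (on the stand's -y side), mirror image of the left one, same values
- cam_left_pin (a point): centre of the left arm's pin, 32 mm from the coupling's axis, 99 mm above the bench. The arm is a bar 14 mm wide and 7 mm thick, 80 mm long from here, its last 18 mm bent slightly outward
- cam_right_pin (a point): centre of the right arm's pin, 32 mm from the coupling's axis, 99 mm above the bench
- cam_left_tip (a point): middle of the left arm's thickness near its free end, 78 mm from the pin
- cam_right_tip (a point): middle of the right arm's thickness near its free end, 78 mm from the pin
- valve (a joint): lever of the ball valve, rad: 0 = shut (square to the pipe, pointing to the stand's -y), 1.571 = open (along the pipe, pointing to the stand's +x, away from the coupling); stops at both ends. Turns level about the upright stem; shutting is clockwise from above. About 3 N at the grip moves it; it stays where it is put
- valve_stem (a point): on the axis of the valve's stem, 100 mm from the coupling's axis along the stand's +x, 75 mm above the bench
- valve_grip (a point): middle of the black grip of the lever, 80 mm out from the stem, 85 mm above the bench; the grip is 48 mm long, 18 mm wide and 9 mm thick
- carburetor: bystander: aluminium carburetor body, 115 x 80 x 97 mm, origin at its underside
- float_bowl: bystander: round chrome float bowl, 64 mm wide, 40 mm tall, origin at its underside
- screwdriver: bystander: orange-handled cross-tip screwdriver, 190 mm long, lying; origin under its middle
- pickup: bystander: steel telescopic magnetic pickup tool, 176 mm long, lying; origin under its middle
- wrench: bystander: steel wrench, 170 mm long, lying; origin under its middle
- jar: bystander: glass jar with a steel lid, 68 mm wide, 85 mm tall, origin at its underside

How it is judged:
By the outcome, as a careful person would: the job done as asked, in the order asked, and still so for the second after the job is handed in, with the robot touching nothing.
It also fails if it takes over 72 s, if anything falls off the work surface, if the arm or the gripper's body presses on something with over 40 N, if the wrist force passes 120 N, or if a joint passes its speed limit or range.

### The arm

A 6-joint arm with a two-finger parallel gripper is mounted at the origin on the work surface. World frame = base frame: x ahead of the robot, y to its left, z up, the work surface at z = 0. Lengths are in m, angles in degrees, forces in N, time in s.
With the tool pointing down it reaches from about 0.4 to 0.825 m from the base axis. Payload 7 kg.
Tool frame: the origin (TCP) lies at the very end of the fingers, on their centre line; the grasp point (between the pads) lies 19 mm behind it; x points along the fingers, y is the direction in which the jaws open and shut, and the axes are right-handed (so a half turn about x gives the same grasp; the last joint's range is limited). The gripper opens to 88 mm and grips with 3 to 60 N. Pads are 19 mm wide; open, the fingers measure 130 mm over their backs; the gripper's body (78 mm by 193 mm) begins 47 mm behind the grasp point.
Start: joints at [85.835, 20.546, 0.682, 0, -70.136, -16.507], TCP at [0.238, 0.632, 0.227] pointing down, gripper open.
Joint ranges: [-176.03, 176.03], [-82.01, 121.73], [-58.28, 71.71], [-173.87, 95.51], [-174.79, -0.11], [-173.66, 173.66]. Speed limits (degrees/s): [136.94, 136.94, 172.46, 180, 180, 180].

### API

Orientations are given as [roll, pitch, yaw] about the fixed x, y, z axes, in that order (R = Rz(yaw) Ry(pitch) Rx(roll)).
In Python, from plant import * gives the robot as it stands. The module is installed in compiled form; this text tells all that it offers.
- The arm moves only by the shell command python3 -m creep 'ROWS' [FORCE]. ROWS is a JSON object of lists of equal length, an entry for each row: "jaw": the closure, from -1 (fully open) to 1 (shut); "translation": the shift along the tool's x, y, z in m, a list of three; "roll": the turn about the tool's x in rad. A call has exactly 10 rows; each row shifts and turns the commanded pose from where the row before left it, along the tool's axes as they then stand; what a row does not reach is not made up. A row lasts 1/10 s, in which the tool goes at most 50 mm and 8.59 degrees, less where a joint would pass 70% of its speed; a pose out of reach is approached as far as the arm can. A call with a gripper value outside its range is refused whole. The fingers move at their own pace and stop on an object; FORCE is the grip in N (left out, the last holds). Time passes only in rows, so rows that do not move let the fingers close, or fill a call up. It gives the time, the measured TCP pose, the force and the opening at its end, in the units of the state.
- get_state(): the state, without advancing time (a new reading comes with each control period).
- capture(name): name is "scene" or "side" or "wrist"; returns a dict with "image" (480x640x3 uint8, red, green, blue), "fovy" (degrees; the focal length in pixels is half the picture's height over the tangent of half this angle, whatever the lens; pixels are square), "cx", "cy" (the principal point, pixels), "pose" (4x4, takes a point from camera to world coordinates); the wrist camera has in their place "tool_from_camera" (4x4, takes a point from camera to tool coordinates, whose origin is the TCP and whose axes are the tool frame's). Camera axes: x right, y up, looking along -z (the intrinsics and any distortion apply to the point x, -y, -z); pixel columns grow to the right and rows downward; lengths in m; the calibration is good to about 2 mm. The wrist camera is an equidistant fisheye: a pixel r from the principal point sees the ray r / f radians off the axis. A picture is of the moment at which its call begins: read the wrist's pose just before it. There is no depth.
- close_job(): hands the job in, once; it reports no verdict.
The state is a dict: "time_s": time; "joints": joint angles; "qd": joint speeds; "joint_torque": joint torques, N m; "tcp_pos": TCP position; "eef_rot": TCP orientation; "contact_force": force on the tool from outside, world axes, zero at the start; "moment": the same for the moment, N m; "gripper_width": finger opening in m.
Only numpy, scipy, OpenCV 4.12 (cv2) and the standard library are available. Lean on these libraries where they do the work, as an engineer would, in place of code of your own. Each camera call takes 0.05 s, during which the arm holds its last target.

## Working session

There is one attempt and no reset: what is moved stays moved. The work goes in short steps, Python scripts to look and compute and a shell command to move; the robot and the scene stay as the last step left them, time stands still between calls to the robot, and variables do not carry over. Pictures are saved under pics/ and viewed, and the job is handed in when it is done.

```bash
mkdir -p pics; ls
python3 - <<'E'
from plant import *
import cv2,numpy as np
s=get_state(); print(s)
for n in ["scene","side","wrist"]:
    c=capture(n); cv2.imwrite(f"pics/{n}0.png",c["image"][:,:,::-1])
    print(n,{k:(np.round(v,4).tolist() if not isinstance(v,str) else v) for k,v in c.items() if k!="image"})
E
```

```text
pics
{'time_s': 0.0, 'joints': array([ 8.58362318e+01,  2.05883923e+01,  6.35333592e-01, -2.04650242e-02,
       -7.01361424e+01, -1.65078193e+01]), 'qd': array([ 0.08209528, -0.0299268 , -0.07818275, -0.06404321,  0.01319826,
        0.00359397]), 'joint_torque': array([ 9.36799697e-04, -5.82712841e+01,  2.93050790e+01,  6.99706122e+00,
        7.13090019e-03, -1.48838835e-04]), 'tcp_pos': array([0.23812333, 0.63108934, 0.2256678 ]), 'eef_rot': array([  94.33829093,   89.90874708, -106.34026526]), 'contact_force': array([-0.37775967,  0.35557014,  0.58712334]), 'moment': array([-0.00217288, -0.02977791, -0.01237564]), 'gripper_width': 0.08758705305896351}
scene {'fovy': 51.3059, 'cx': 314.4334, 'cy': 240.4479, 'pose': [[-0.0237, -0.549, 0.8355, 1.455], [0.9997, -0.0149, 0.0185, 0.0156], [0.0023, 0.8357, 0.5492, 0.6748], [0.0, 0.0, 0.0, 1.0]]}
side {'fovy': 46.1795, 'cx': 313.1978, 'cy': 240.8471, 'pose': [[0.9322, 0.2344, -0.276, 0.1935], [-0.3617, 0.6348, -0.6828, -0.9073], [0.0151, 0.7363, 0.6765, 0.9896], [0.0, 0.0, 0.0, 1.0]]}
wrist {'fovy': 65.7065, 'cx': 323.9539, 'cy': 247.5328, 'tool_from_camera': [[0.0009, 0.2536, -0.9673, -0.1573], [1.0, 0.0004, 0.001, 0.0007], [0.0007, -0.9673, -0.2536, -0.0677], [0.0, 0.0, 0.0, 1.0]]}
```

View pics/scene0.png

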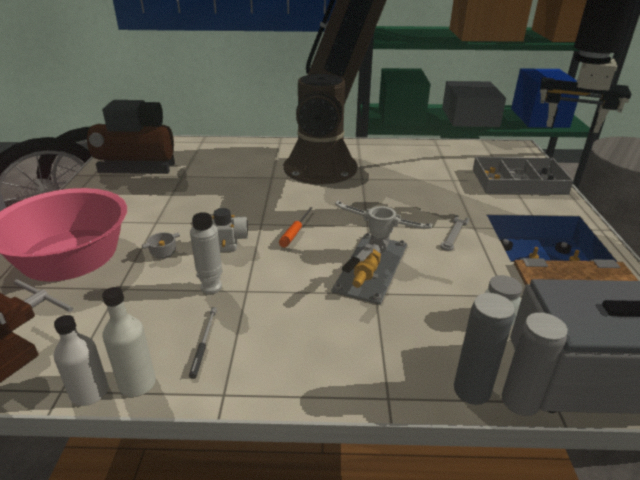

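View pics/side0.png

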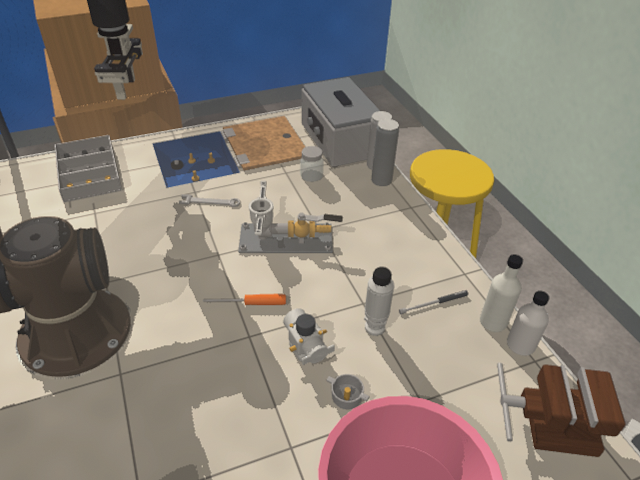

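View pics/wrist0.png

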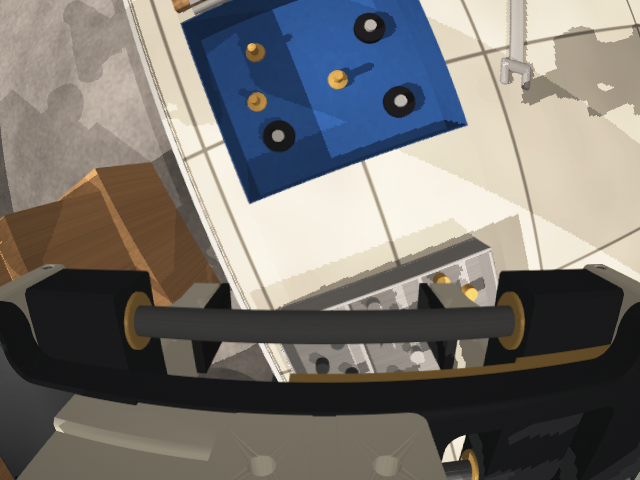

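The scene picture shows the tank at about (206,250), the coupling at (382,220) and the valve at (365,265). In the side picture they are at (378,300), (262,215) and (305,228). I'll enlarge both.

```bash
cat > h.py <<'E'
import numpy as np,cv2
from scipy.optimize import least_squares
CAM={}
def cam(n):
    from plant import capture
    c=capture(n); CAM[n]=c; return c
def proj(c,P):
    P=np.atleast_2d(P); M=np.linalg.inv(np.array(c["pose"])); q=P@M[:3,:3].T+M[:3,3]
    f=240/np.tan(np.radians(c["fovy"])/2)
    return np.c_[c["cx"]+f*q[:,0]/-q[:,2], c["cy"]+f*q[:,1]/q[:,2]]
def ray(c,u,v):
    f=240/np.tan(np.radians(c["fovy"])/2); M=np.array(c["pose"])
    d=M[:3,:3]@np.array([(u-c["cx"])/f,-(v-c["cy"])/f,-1]); return M[:3,3],d
def atz(c,u,v,z):
    o,d=ray(c,u,v); return o+d*(z-o[2])/d[2]
def tri(obs):
    A=np.zeros((3,3));b=np.zeros(3)
    for c,u,v in obs:
        o,d=ray(c,u,v);d=d/np.linalg.norm(d);Q=np.eye(3)-np.outer(d,d);A+=Q;b+=Q@o
    p=np.linalg.solve(A,b); return p,[proj(c,p)[0]-[u,v] for c,u,v in obs]
def wrays(c,st,uv):
    """wrist fisheye rays in world"""
    from scipy.spatial.transform import Rotation as R
    Rt=R.from_euler('xyz',st["eef_rot"],degrees=True).as_matrix(); T=np.array(c["tool_from_camera"])
    f=240/np.tan(np.radians(c["fovy"])/2)
    du=uv[0]-c["cx"];dv=uv[1]-c["cy"];r=np.hypot(du,dv);th=r/f
    d=np.array([np.sin(th)*du/max(r,1e-9),-np.sin(th)*dv/max(r,1e-9),-np.cos(th)])
    return Rt@T[:3,3]+st["tcp_pos"], Rt@T[:3,:3]@d
def wproj(c,st,P):
    from scipy.spatial.transform import Rotation as R
    Rt=R.from_euler('xyz',st["eef_rot"],degrees=True).as_matrix(); T=np.array(c["tool_from_camera"])
    f=240/np.tan(np.radians(c["fovy"])/2)
    q=(np.atleast_2d(P)-st["tcp_pos"])@Rt; q=(q-T[:3,3])@T[:3,:3]
    x,y,z=q[:,0],-q[:,1],-q[:,2]; rr=np.hypot(x,y); th=np.arctan2(rr,z)
    return np.c_[c["cx"]+f*th*x/rr, c["cy"]+f*th*y/rr]
def crop(c,name,u0,v0,u1,v1,s,pts=None):
    im=c["image"][v0:v1,u0:u1,::-1].copy(); im=cv2.resize(im,None,fx=s,fy=s,interpolation=cv2.INTER_CUBIC)
    for u in range((u0//10+1)*10,u1,10):
        L=12 if u%50==0 else 5; cv2.line(im,((u-u0)*s,0),((u-u0)*s,L),(0,0,255),1)
        if u%50==0: cv2.putText(im,str(u),((u-u0)*s+2,22),0,.4,(0,0,255),1)
    for v in range((v0//10+1)*10,v1,10):
        L=12 if v%50==0 else 5; cv2.line(im,(0,(v-v0)*s),(L,(v-v0)*s),(0,0,255),1)
        if v%50==0: cv2.putText(im,str(v),(14,(v-v0)*s+4),0,.4,(0,0,255),1)
    if pts is not None:
        for u,v in pts: cv2.circle(im,(int((u-u0+.5)*s),int((v-v0+.5)*s)),2,(0,255,0),-1)
    cv2.imwrite("pics/"+name,im)
E
python3 - <<'E'
from h import *
a=cam("scene");b=cam("side")
crop(a,"s_stand.png",320,180,450,310,5)
crop(a,"s_tank.png",130,200,260,300,6)
crop(b,"d_stand.png",170,165,350,265,4)
crop(b,"d_tank.png",270,255,400,385,5)
E
```

```text
(no output)
```

View pics/s_stand.png

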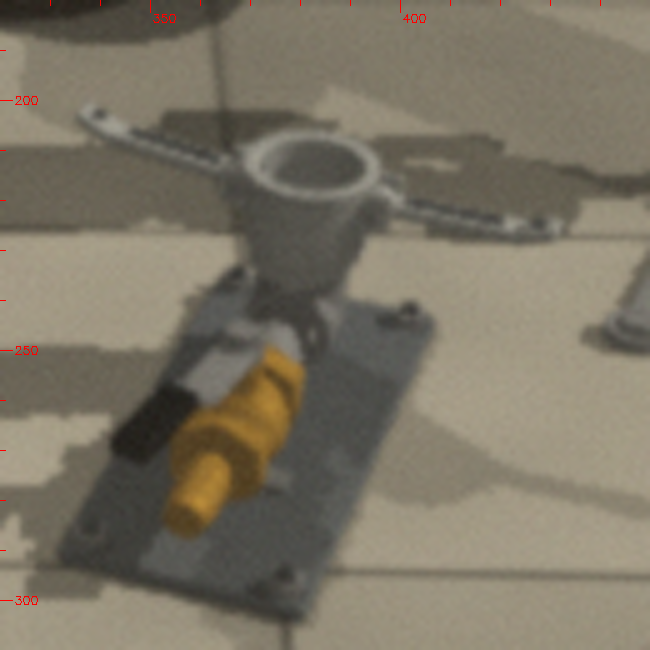

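View pics/s_tank.png

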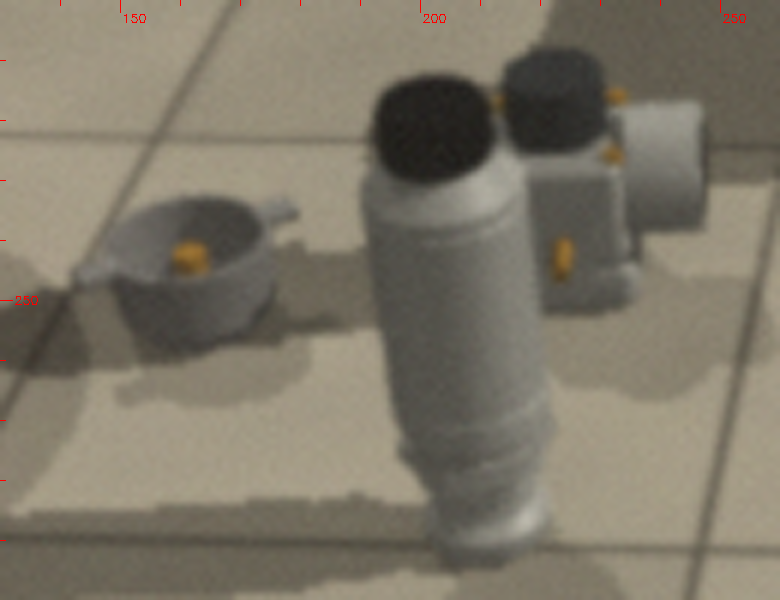

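View pics/d_stand.png

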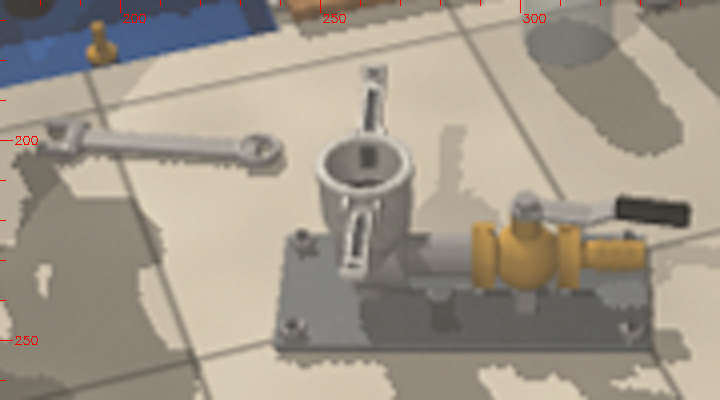

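View pics/d_tank.png

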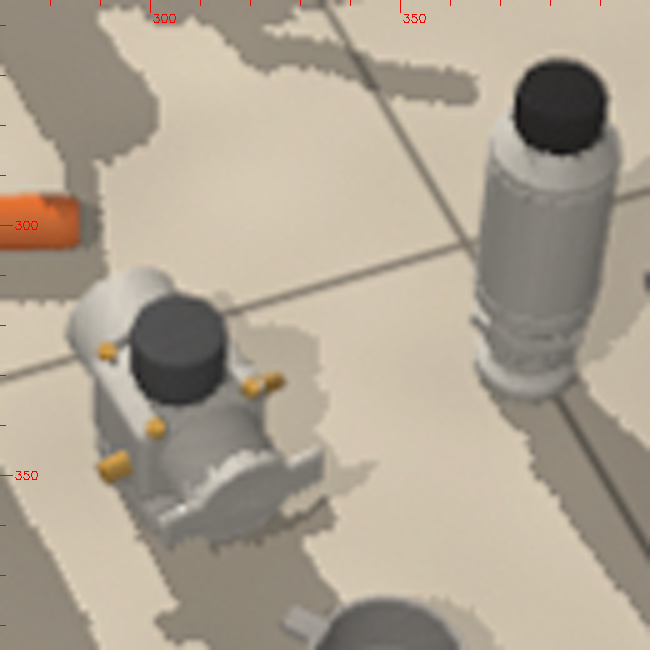

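Run:
```python
from h import *
a=cam("scene");b=cam("side")
def show(n,p,q): 
    P,e=tri([(a,*p),(b,*q)]); print(n,P.round(4),np.round(e,1).tolist()); return P
show("rim",(382.2,213),(261,205.3))
show("captop",(202.2,218.5),(382.2,274.5))
show("grip",(350.5,264),(333,218))
show("grip end",(344,270),(341.5,219))
show("tipL",(428.5,225.5),(264,183.5))
show("tipR",(338,203),(258,231))
show("plate corner hose -y",(332,290),(331,252))
for n,p in dict(pc1=(332,290.5),pc2=(380,303.5),pc3=(405,243)).items(): print(n,atz(a,*p,.008).round(4))
for n,p in dict(q1=(238.5,251),q2=(333,250.5),q3=(331,224),q4=(243,224)).items(): print(n,atz(b,*p,.008).round(4))
print("tank foot scene",atz(a,208,290,0.0),"side",atz(b,376,333,0))
```

```text
rim [0.4783 0.1464 0.1097] [[0.1, -0.1], [0.1, 0.1]]
captop [ 0.6207 -0.2235  0.173 ] [[-0.5, 0.4], [-0.4, -0.4]]
grip [0.6399 0.0697 0.0832] [[-0.2, 0.2], [-0.1, -0.2]]
grip end [0.6586 0.0572 0.083 ] [[0.3, -0.3], [0.2, 0.2]]
tipL [0.5157 0.2441 0.1   ] [[-0.4, 0.4], [-0.2, -0.4]]
tipR [0.4419 0.0487 0.1151] [[0.6, -0.7], [0.5, 0.8]]
plate corner hose -y [0.6234 0.0347 0.0025] [[-0.1, 0.1], [-0.1, -0.1]]
pc1 [0.6317 0.0347 0.008 ]
pc2 [0.671  0.1323 0.008 ]
pc3 [0.4458 0.2118 0.008 ]
q1 [0.4036 0.1134 0.008 ]
q2 [0.6279 0.0324 0.008 ]
q3 [0.6625 0.1289 0.008 ]
q4 [0.4429 0.2097 0.008 ]
tank foot scene [ 0.6271108  -0.22974411  0.        ] side [ 0.61851511 -0.23723141  0.        ]
```

Run:
```python
from h import *
a=cam("scene");b=cam("side")
crop(a,"s_grip.png",520,20,640,150,5)
crop(b,"d_grip.png",60,0,180,110,6)
```

```text
(no output)
```

View pics/s_grip.png

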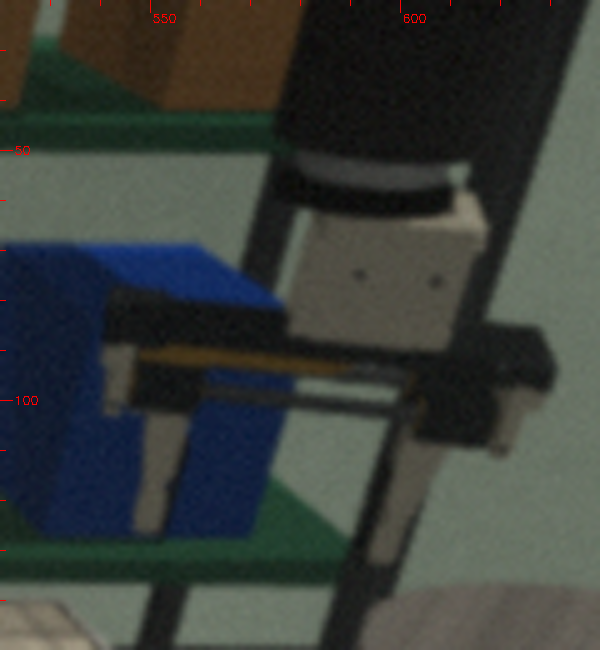

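View pics/d_grip.png

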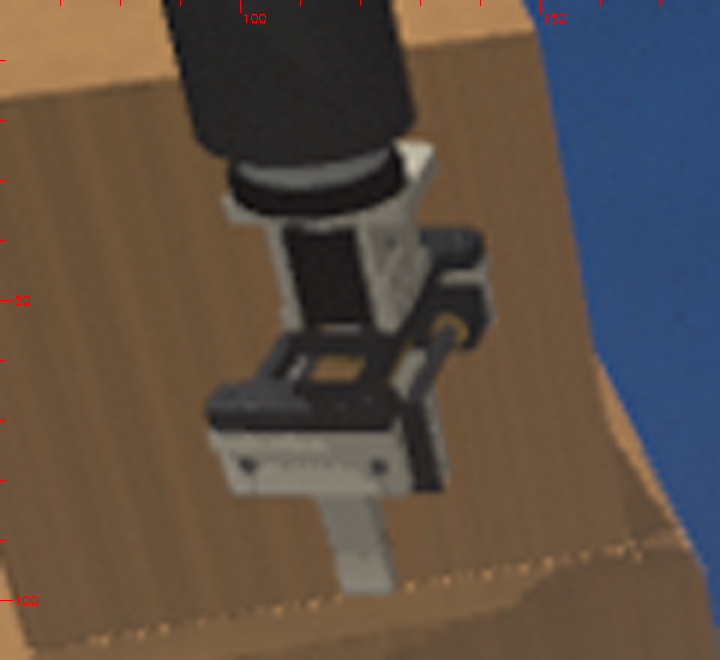

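```bash
cat > ov.py <<'E'
from h import *
t=np.linspace(0,2*np.pi,40,endpoint=False)
def circ(x,y,z,r): return np.c_[x+r*np.cos(t),y+r*np.sin(t),0*t+z]
def tank(x,y,z=0): return np.vstack([circ(x,y,z+.18,.018),circ(x,y,z+.148,.027),circ(x,y,z+.056,.027),circ(x,y,z+.002,.0205)])
def S(x,y,yaw):
    c,s=np.cos(np.radians(yaw)),np.sin(np.radians(yaw))
    R=np.array([[c,-s,0],[s,c,0],[0,0,1]])
    return lambda p:np.atleast_2d(p)@R.T+[x,y,0]
def stand(x,y,yaw,qv,ql,qr):
    f=S(x,y,yaw); P=[circ(x,y,.112,.031),circ(x,y,.112,.024)]
    for q,sg in((ql,1),(qr,-1)):
        for L in (0,.04,.078): P.append(f([0,sg*(.032+L*np.sin(q+.21)),.099-L*np.cos(q+.21)]))
    P.append(f([.1,0,.085])); P.append(f([[.1+r*np.sin(qv),-r*np.cos(qv),.085] for r in (.056,.08,.104)]))
    return np.vstack(P)
E
python3 - <<'E'
from ov import *
a=cam("scene");b=cam("side")
# plate corners fit omitted
T=tank(.6205,-.2265); Q=stand(.478,.146,-20.5,1.38,1.36,1.5)
crop(a,"s1.png",320,180,450,310,4,proj(a,Q)); crop(b,"d1.png",230,165,350,265,5,proj(b,Q))
crop(a,"s2.png",180,200,240,310,5,proj(a,T)); crop(b,"d2.png",350,255,410,345,5,proj(b,T))
i=[cv2.imread(f"pics/{n}.png") for n in("s1","d1","s2","d2")]
def pad(x,h): return cv2.copyMakeBorder(x,0,h-x.shape[0],0,0,0)
cv2.imwrite("pics/m1.png",np.hstack([pad(i[0],550),pad(i[2],550)])[:, :800]); 
cv2.imwrite("pics/m2.png",np.hstack([pad(i[1],500)[:, :500],pad(i[3],500)])[:, :800])
E
```

```text
(no output)
```

View pics/m1.png

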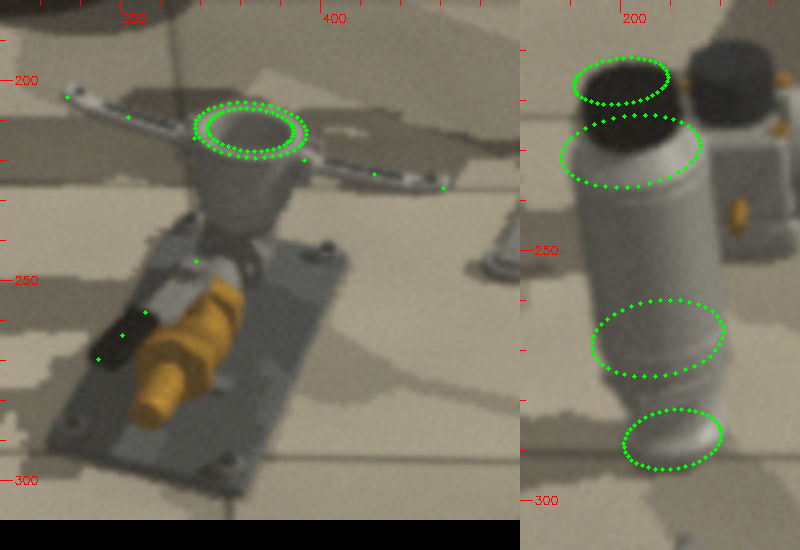

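View pics/m2.png

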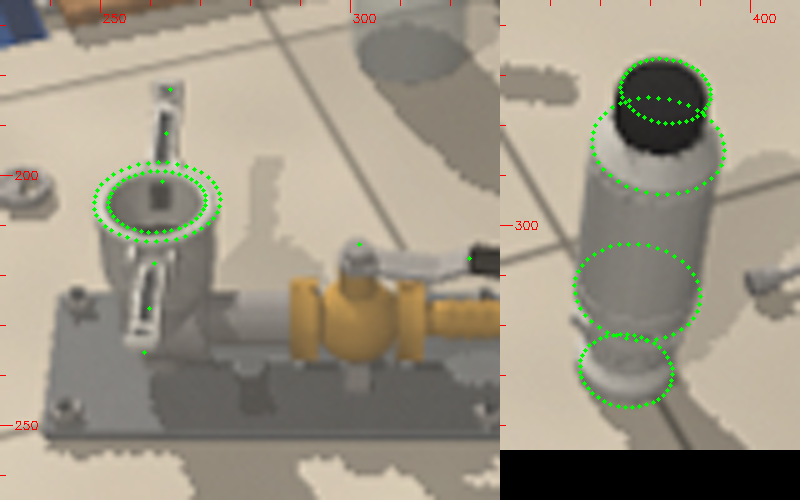

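View pics/d2.png

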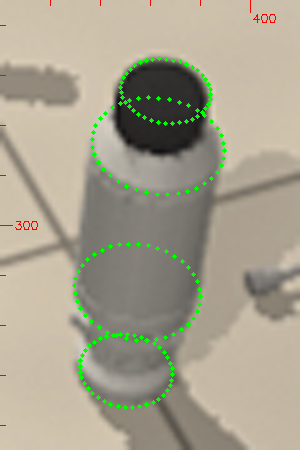

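```bash
cat >> h.py <<'E'
from scipy.spatial.transform import Rotation as Rr
def Rt(st): return Rr.from_euler('xyz',st["eef_rot"],degrees=True).as_matrix()
def go(target,st=None):
    from plant import get_state
    st=st or get_state(); R=Rt(st); d=np.array(target)-st["tcp_pos"]
    print("t",round(st["time_s"],2),"tcp",st["tcp_pos"].round(4),"j",st["joints"].round(1),"F",st["contact_force"].round(1),"w",round(st["gripper_width"],4))
    print("tool y ang",np.degrees(np.arctan2(R[1,1],R[0,1])).round(2),"z ang",np.degrees(np.arctan2(R[1,2],R[0,2])).round(2),"x",R[:,0].round(3))
    print("tool delta mm",(R.T@d*1000).round(1))
E
python3 -c "
from h import *
go([.6215,-.2245,.25])"
```

```text
t 0.55 tcp [0.2383 0.6315 0.2265] j [ 85.8  20.5   0.7  -0.  -70.1 -16.5] F [0.3 0.3 0.2] w 0.0876
tool y ang -110.67 z ang 159.33 x [-0. -0. -1.]
tool delta mm [ -23.4  665.6 -660.7]
```

```bash
python3 -m creep '{"jaw":[-1,-1,-1,-1,-1,-1,-1,-1,-1,-1],"translation":[[-0.001,0.033,-0.033],[-0.001,0.033,-0.033],[-0.001,0.033,-0.033],[-0.001,0.033,-0.033],[-0.001,0.033,-0.033],[-0.001,0.033,-0.033],[-0.001,0.033,-0.033],[-0.001,0.033,-0.033],[-0.001,0.033,-0.033],[-0.001,0.033,-0.033]],"roll":[0,0,0,0,0,0,0,0,0,0]}'
python3 -m creep '{"jaw":[-1,-1,-1,-1,-1,-1,-1,-1,-1,-1],"translation":[[-0.001,0.033,-0.033],[-0.001,0.033,-0.033],[-0.001,0.033,-0.033],[-0.001,0.033,-0.033],[-0.001,0.033,-0.033],[-0.001,0.033,-0.033],[-0.001,0.033,-0.033],[-0.001,0.033,-0.033],[-0.001,0.033,-0.033],[0,0,0]],"roll":[0,0,0,0,0,0,0,0,0,0]}'
python3 - <<'E'
from h import *
from plant import *
go([.6215,-.2245,.25]); st=get_state(); c=cam("wrist"); a=cam("scene"); b=cam("side")
cv2.imwrite("pics/w1.png",c["image"][:,:,::-1])
crop(a,"s3.png",150,130,270,310,3); crop(b,"d3.png",320,160,440,345,3)
i=[cv2.imread(f"pics/{n}.png") for n in("s3","d3")]; h=min(x.shape[0] for x in i); cv2.imwrite("pics/m3.png",np.hstack([x[:h] for x in i]))
E
```

```text
time_s: 1.55
tcp_pos: [0.431, 0.2045, 0.2371]
eef_rot: [-114.0, 89.9, 45.4]
contact_force: [1.4, 0.8, -0.0]
gripper_width: 0.0878
time_s: 2.55
tcp_pos: [0.6048, -0.1811, 0.2445]
eef_rot: [62.6, 89.9, -138.3]
contact_force: [-0.3, 0.3, -1.0]
gripper_width: 0.0875
t 2.55 tcp [ 0.6048 -0.1811  0.2445] j [  1.1  15.9  -3.6   0.1 -70.5  68. ] F [-0.3  0.3 -1. ] w 0.0875
tool y ang -110.92 z ang 159.08 x [-0.001 -0.001 -1.   ]
tool delta mm [ -5.5  34.6 -31.2]
```

View pics/w1.png

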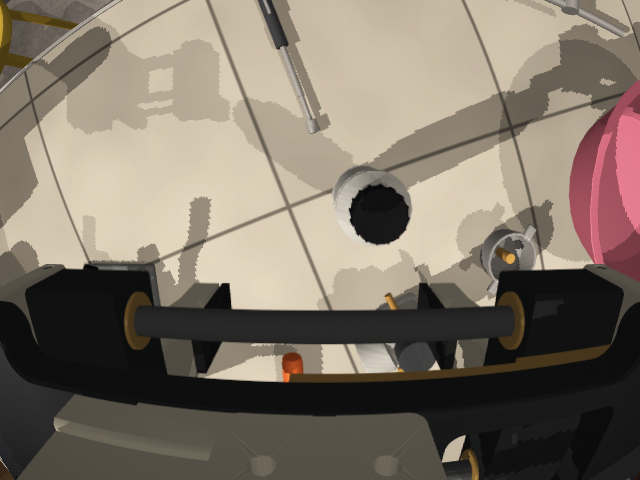

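View pics/m3.png

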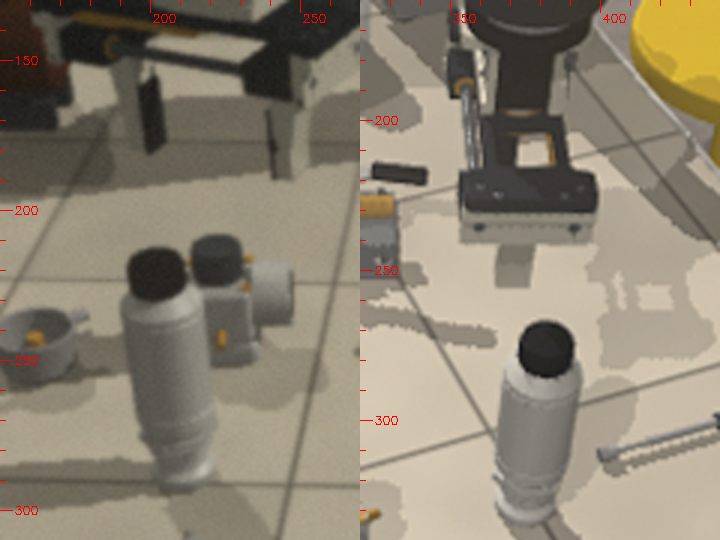

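Run:
```python
from ov import *
from plant import *
st=get_state(); c=cam("wrist")
im=c["image"].max(2); m=((im<45)*255).astype(np.uint8)[150:260,320:430]
n,l,s,ce=cv2.connectedComponentsWithStats(m); k=1+np.argmax(s[1:,4]); print(s[k],ce[k]+[320,150])
o,d=wrays(c,st,(381,216)); print(o+d*(.18-o[2])/d[2])
for g in [(.621,-.2245),(.622,-.222),(.619,-.221)]:
  print(g,wproj(c,st,circ(*g,.18,.018)).min(0).round(1),wproj(c,st,circ(*g,.18,.018)).max(0).round(1))
crop(c,"w2.png",320,150,430,260,5,wproj(c,st,tank(.621,-.2225)))
```

```text
[  35   30   60   60 2638] [384.71796816 209.37945413]
[ 0.6181044  -0.22008605  0.18      ]
(0.621, -0.2245) [356.9 179.8] [414.8 237.8]
(0.622, -0.222) [352.5 179.6] [410.6 237.7]
(0.619, -0.221) [352.6 184.8] [410.5 242.7]
```

View pics/w2.png

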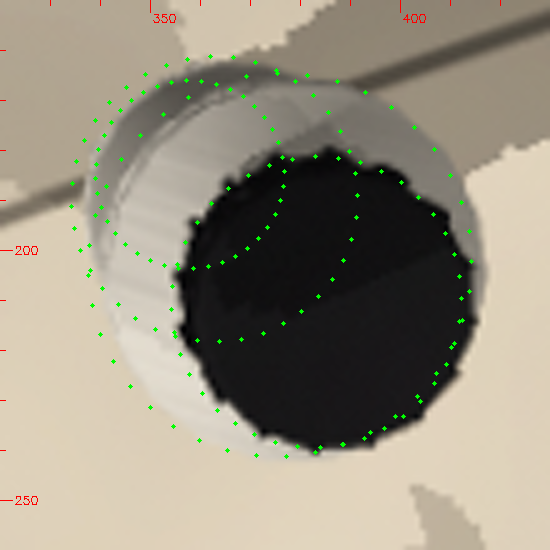

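```bash
python3 -c "
from h import *
go([.6205,-.2235,.121])"
```

```text
t 2.75 tcp [ 0.6032 -0.176   0.2456] j [  1.5  15.6  -3.9  -0.  -70.5  67.8] F [ 0.2 -0.7 -0.5] w 0.088
tool y ang -110.67 z ang 159.33 x [-0.  0. -1.]
tool delta mm [124.5  38.3 -32.9]
```

```bash
python3 -m creep '{"jaw":[-1,-1,-1,-1,-1,-1,-1,-1,-1,-1],"translation":[[0,0.019,-0.0165],[0,0.019,-0.0165],[0.01,0,0],[0.02,0,0],[0.025,0,0],[0.025,0,0],[0.025,0,0],[0.0195,0,0],[0,0,0],[0,0,0]],"roll":[0,0,0,0,0,0,0,0,0,0]}'
python3 - <<'E'
from ov import *
from plant import *
go([.6205,-.2235,.121]); st=get_state(); c=cam("wrist"); a=cam("scene"); b=cam("side")
cv2.imwrite("pics/w3.png",c["image"][:,:,::-1])
crop(a,"s3.png",150,170,270,310,3); crop(b,"d3.png",320,200,440,345,3)
i=[cv2.imread(f"pics/{n}.png") for n in("s3","d3")]; h=min(x.shape[0] for x in i); cv2.imwrite("pics/m4.png",np.hstack([x[:h] for x in i]))
E
```

```text
time_s: 3.75
tcp_pos: [0.6211, -0.2226, 0.1217]
eef_rot: [115.5, 90.0, -85.1]
contact_force: [0.9, 0.1, 0.8]
gripper_width: 0.0877
t 3.75 tcp [ 0.6211 -0.2226  0.1217] j [ -2.8  23.6  -9.1   0.  -57.3  72.2] F [0.9 0.1 0.8] w 0.0877
tool y ang -110.58 z ang 159.42 x [ 0. -0. -1.]
tool delta mm [0.7 1.  0.3]
```

View pics/w3.png

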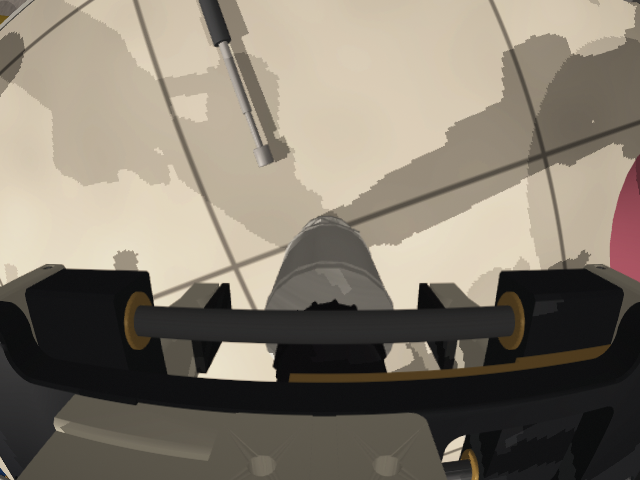

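View pics/m4.png

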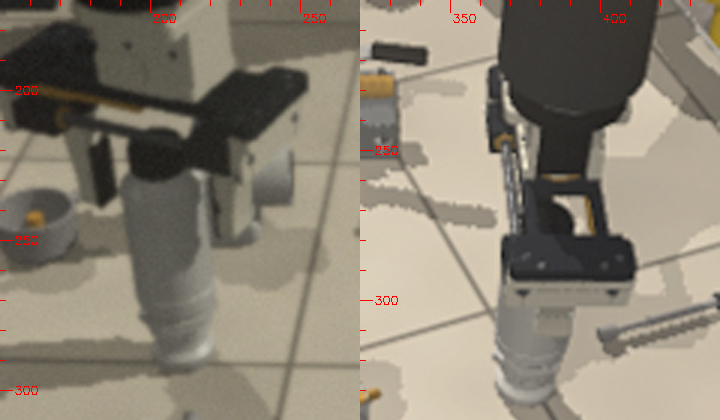

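The tank's can sits midway between the pads in the wrist picture (columns 265–393, centre about 329). I'll close the jaws.

```bash
python3 -m creep '{"jaw":[1,1,1,1,1,1,1,1,1,1],"translation":[[0,0,0],[0,0,0],[0,0,0],[0,0,0],[0,0,0],[0,0,0],[0,0,0],[0,0,0],[-0.004,0,0],[-0.016,0,0]],"roll":[0,0,0,0,0,0,0,0,0,0]}' 50
python3 - <<'E'
from h import *
go([.478,.146,.26]); c=cam("wrist");b=cam("side");cv2.imwrite("pics/w4.png",c["image"][:,:,::-1])
crop(b,"d4.png",320,190,440,345,4)
E
```

```text
time_s: 4.9
tcp_pos: [0.6194, -0.223, 0.1388]
eef_rot: [3.0, 89.7, 162.3]
contact_force: [-0.2, 0.4, -3.8]
gripper_width: 0.0529
t 4.9 tcp [ 0.6194 -0.223   0.1388] j [ -2.9  22.8  -7.9  -0.1 -59.6  72.2] F [-0.2  0.4 -3.8] w 0.0529
tool y ang -110.71 z ang 159.29 x [-0.005  0.001 -1.   ]
tool delta mm [-120.  -295.2  263.3]
```

View pics/d4.png

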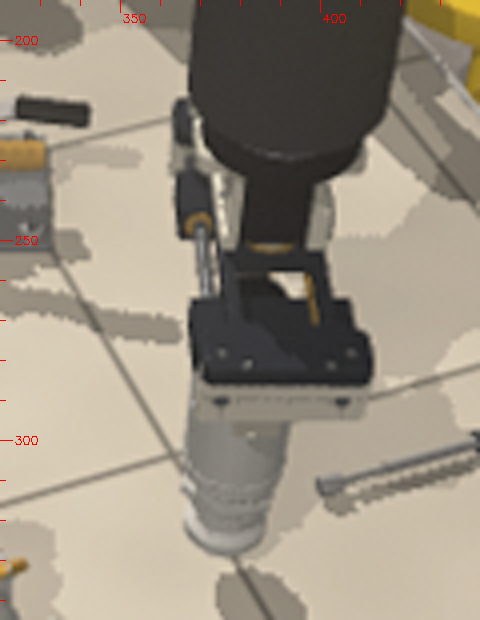

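View pics/w4.png

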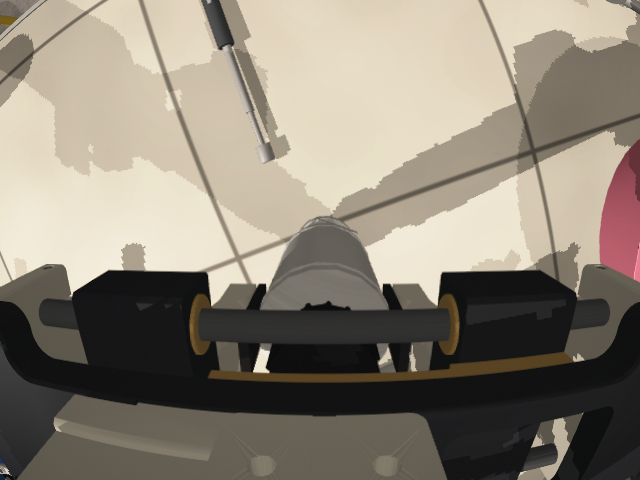

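```bash
python3 -m creep '{"jaw":[1,1,1,1,1,1,1,1,1,1],"translation":[[-0.03,0,0],[-0.03,0,0],[-0.03,0,0],[-0.03,0,0],[0,-0.02,0.018],[0,-0.03,0.027],[0,-0.03,0.027],[0,-0.03,0.027],[0,-0.03,0.027],[0,-0.03,0.027]],"roll":[0,0,0,0,0,0,0,0,0,0]}'
python3 -m creep '{"jaw":[1,1,1,1,1,1,1,1,1,1],"translation":[[0,-0.03,0.027],[0,-0.03,0.027],[0,-0.03,0.027],[0,-0.02,0.018],[0,-0.01,0.007],[0,0,0],[0,0,0],[0,0,0],[0,0,0],[0,0,0]],"roll":[0,0,0,0,0,0,0,0,0,0]}'
python3 - <<'E'
from ov import *
from plant import *
go([.478,.146,.26]); st=get_state();a=cam("scene");b=cam("side");c=cam("wrist");cv2.imwrite("pics/w5.png",c["image"][:,:,::-1])
p=st["tcp_pos"];T=tank(p[0],p[1],p[2]-.121);Q=stand(.478,.146,-20.5,1.38,1.36,1.5)
crop(a,"s5.png",330,100,450,250,4,np.vstack([proj(a,T),proj(a,Q)])); crop(b,"d5.png",220,100,320,250,4,np.vstack([proj(b,T),proj(b,Q)]))
i=[cv2.imread(f"pics/{n}.png") for n in("s5","d5")];cv2.imwrite("pics/m5.png",np.hstack(i)[:,:800])
E
```

```text
time_s: 6.0
tcp_pos: [0.5368, -0.0091, 0.2603]
eef_rot: [-23.8, 90.0, 135.5]
contact_force: [1.0, -0.5, -4.0]
gripper_width: 0.0532
time_s: 7.0
tcp_pos: [0.4813, 0.1384, 0.2609]
eef_rot: [54.1, 90.0, -146.6]
contact_force: [0.5, -0.7, -2.8]
gripper_width: 0.0531
t 7.0 tcp [0.4813 0.1384 0.2609] j [ 38.6   2.7 -17.6  -0.  -69.7  30.7] F [ 0.5 -0.7 -2.8] w 0.0531
tool y ang -110.74 z ang 159.26 x [-0. -0. -1.]
tool delta mm [ 0.9 -5.9  5.8]
```

View pics/m5.png

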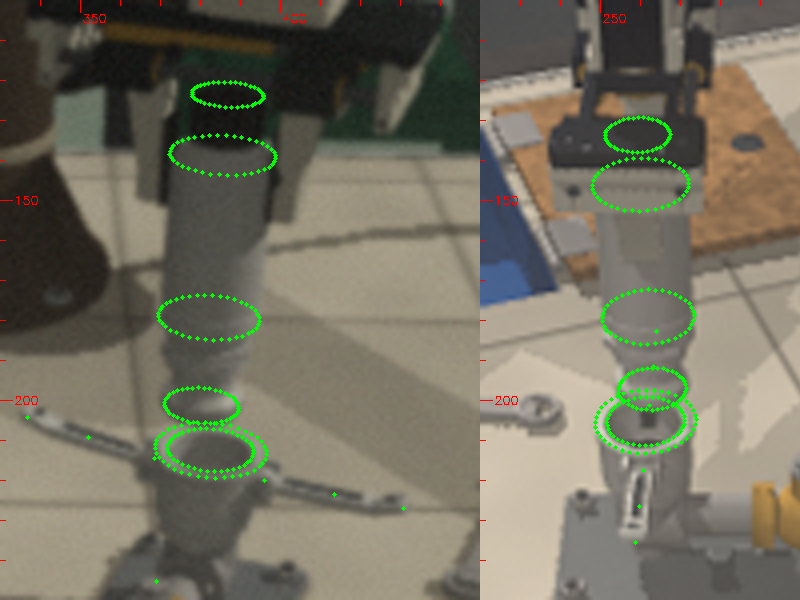

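View pics/w5.png

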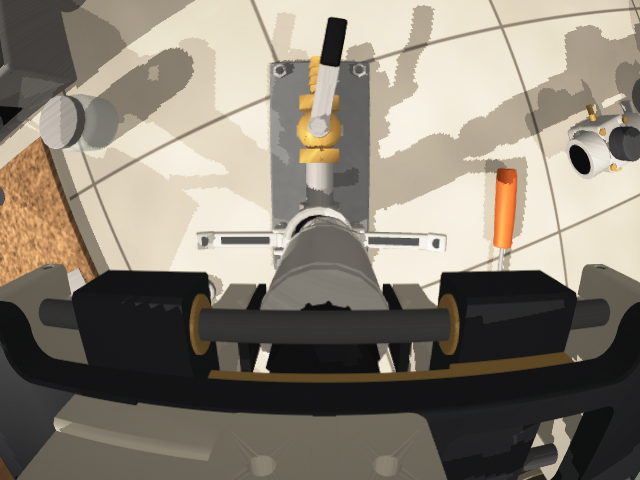

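```bash
cat >> ov.py <<'E'
def plate(x,y,yaw,x0=-.06,x1=.18):
    f=S(x,y,yaw); u=np.linspace(0,1,25); 
    return np.vstack([f(np.c_[x1+0*u,-.055+.11*u,.008+0*u]),f(np.c_[x0+(x1-x0)*u,0*u+.055,.008+0*u]),f(np.c_[x0+(x1-x0)*u,0*u-.055,.008+0*u])])
E
python3 - <<'E'
from ov import *
from plant import *
st=get_state();c=cam("wrist");print(st["tcp_pos"])
Q=np.vstack([stand(.478,.146,-20.5,1.38,1.36,1.5),plate(.478,.146,-20.5)])
crop(c,"w6.png",190,10,450,280,3,wproj(c,st,Q))
E
```

```text
[0.48121208 0.13877638 0.26104664]
```

View pics/w6.png

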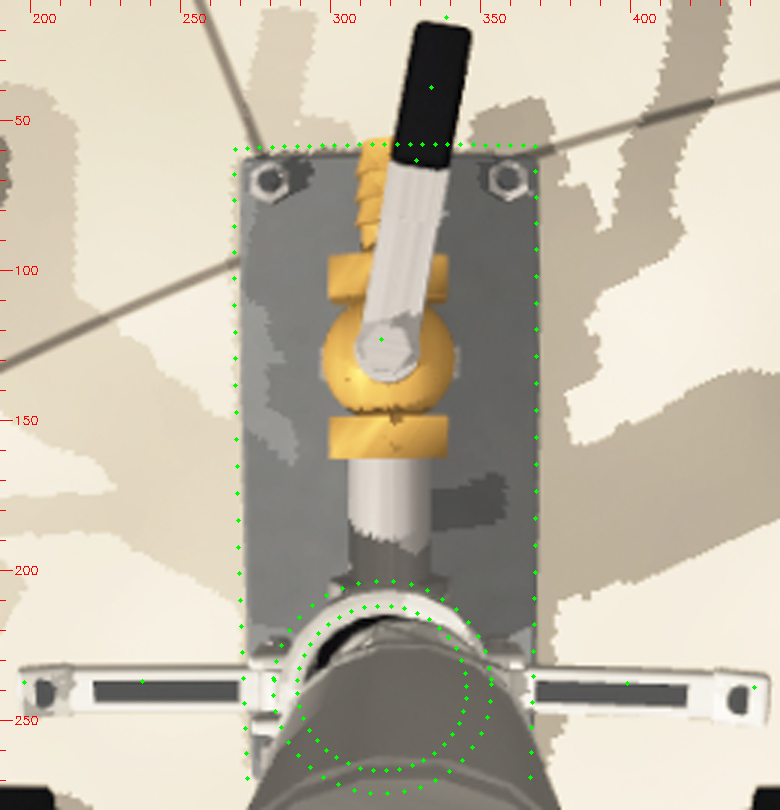

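Run:
```python
from ov import *
from plant import *
st=get_state();c=cam("wrist")
x,y,w=.4757,.1458,-20.9
Q=np.vstack([stand(x,y,w,1.40,1.33,1.36),plate(x,y,w)])
crop(c,"w7.png",190,10,450,280,3,wproj(c,st,Q)); go([x,y,.20])
```

```text
t 7.25 tcp [0.4812 0.1389 0.261 ] j [ 38.6   2.6 -17.6  -0.  -69.7  30.7] F [-0.5 -0.1 -3.7] w 0.0529
tool y ang -110.69 z ang 159.31 x [-0. -0. -1.]
tool delta mm [61.  -4.5  7.6]
```

View pics/w7.png

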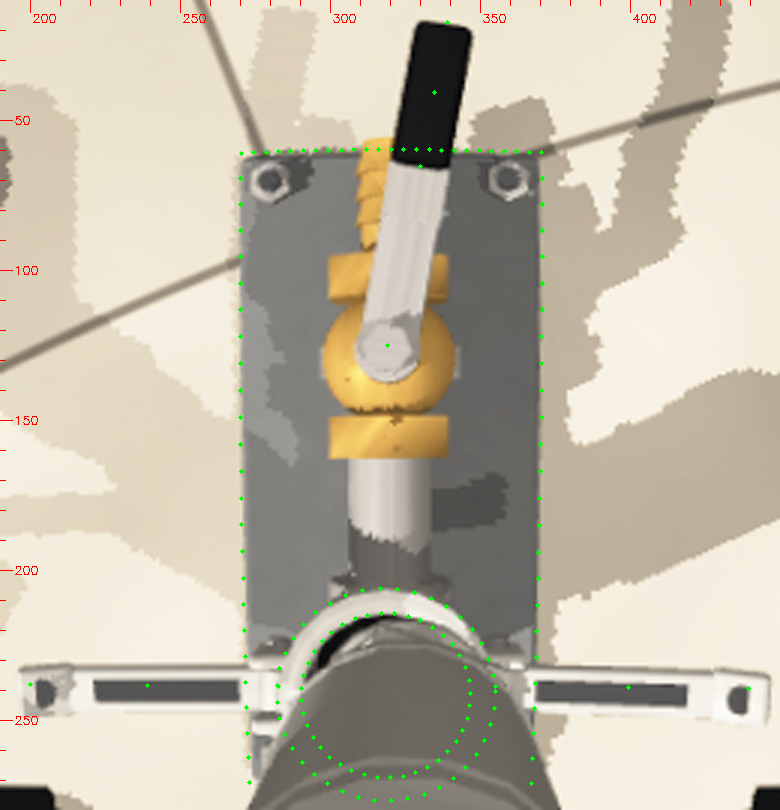

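```bash
python3 -m creep '{"jaw":[1,1,1,1,1,1,1,1,1,1],"translation":[[0,-0.0045,0.0078],[0,0,0],[0.008,0,0],[0.008,0,0],[0.007,0,0],[0.006,0,0],[0.006,0,0],[0.006,0,0],[0.005,0,0],[0,0,0]],"roll":[0,0,0,0,0,0,0,0,0,0]}'
python3 - <<'E'
from h import *
go([.4755,.146,.199]);a=cam("scene");b=cam("side")
crop(a,"s5.png",330,100,450,250,4); crop(b,"d5.png",220,100,320,250,4)
i=[cv2.imread(f"pics/{n}.png") for n in("s5","d5")];cv2.imwrite("pics/m6.png",np.hstack(i)[:,:800])
E
```

```text
time_s: 8.25
tcp_pos: [0.4754, 0.1461, 0.2144]
eef_rot: [41.7, 90.0, -159.0]
contact_force: [1.7, 1.1, -4.0]
gripper_width: 0.0529
t 8.25 tcp [0.4754 0.1461 0.2144] j [ 39.8   4.2 -22.2  -0.  -63.6  29.6] F [ 1.7  1.1 -4. ] w 0.0529
tool y ang -110.68 z ang 159.32 x [-0. -0. -1.]
tool delta mm [15.4  0.  -0.2]
```

View pics/m6.png

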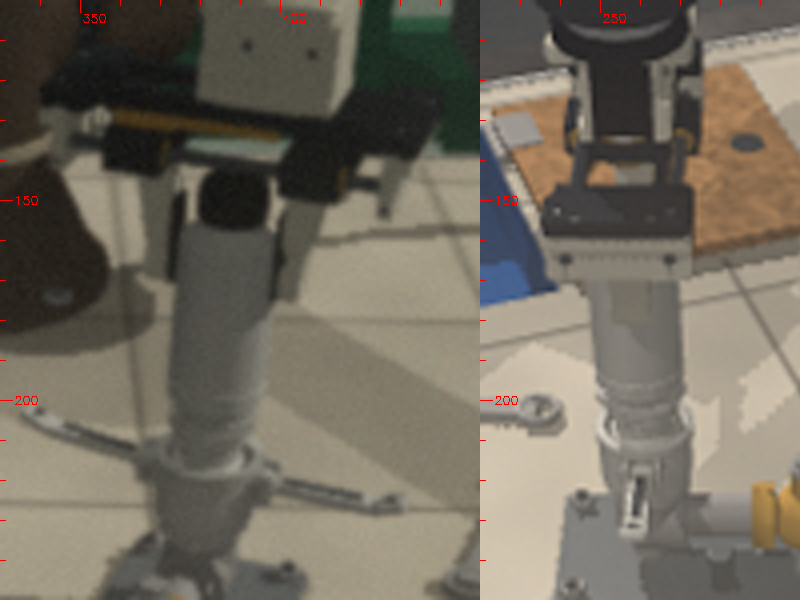

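The foot is inside the cup with almost no force on it. I'll go down the rest of the way and press lightly.

```bash
python3 -m creep '{"jaw":[1,1,1,1,1,1,1,1,1,1],"translation":[[0.004,0,0],[0.004,0,0],[0.004,0,0],[0.002,0,0],[0.001,0,0],[0.001,0,0],[0.001,0,0],[0,0,0],[0,0,0],[0,0,0]],"roll":[0,0,0,0,0,0,0,0,0,0]}'
python3 -c "
from h import *
go([.4755,.146,.199])"
```

```text
time_s: 9.35
tcp_pos: [0.4759, 0.146, 0.199]
eef_rot: [-155.8, 89.9, 3.6]
contact_force: [0.5, -1.9, 6.1]
gripper_width: 0.0531
t 9.35 tcp [0.4759 0.146  0.199 ] j [ 39.8   4.9 -23.6   0.1 -61.4  29.6] F [ 0.5 -1.9  6.1] w 0.0531
tool y ang -110.65 z ang 159.35 x [ 0.001  0.    -1.   ]
tool delta mm [-0.   0.2  0.4]
```

```bash
python3 -m creep '{"jaw":[1,1,1,1,1,1,1,1,1,1],"translation":[[0.001,0,0],[0.001,0,0],[0.001,0,0],[0.001,0,0],[0,0,0],[0,0,0],[0,0,0],[0,0,0],[0,0,0],[0,0,0]],"roll":[0,0,0,0,0,0,0,0,0,0]}'
python3 - <<'E'
from ov import *
from plant import *
go([.4755,.146,.199]);st=get_state();a=cam("scene");b=cam("side");c=cam("wrist");cv2.imwrite("pics/w8.png",c["image"][:,:,::-1])
crop(a,"s5.png",330,130,450,280,4); crop(b,"d5.png",220,110,320,260,4)
i=[cv2.imread(f"pics/{n}.png") for n in("s5","d5")];cv2.imwrite("pics/m7.png",np.hstack(i)[:,:800])
E
```

```text
time_s: 10.35
tcp_pos: [0.4773, 0.1456, 0.1988]
eef_rot: [-160.5, 89.7, -1.1]
contact_force: [-6.7, -5.1, 31.5]
gripper_width: 0.0529
t 10.35 tcp [0.4773 0.1456 0.1988] j [ 39.7   4.9 -23.7   0.2 -61.1  29.6] F [-6.7 -5.1 31.5] w 0.0529
tool y ang -110.58 z ang 159.42 x [ 0.006 -0.    -1.   ]
tool delta mm [-0.2  0.3  1.9]
```

View pics/m7.png

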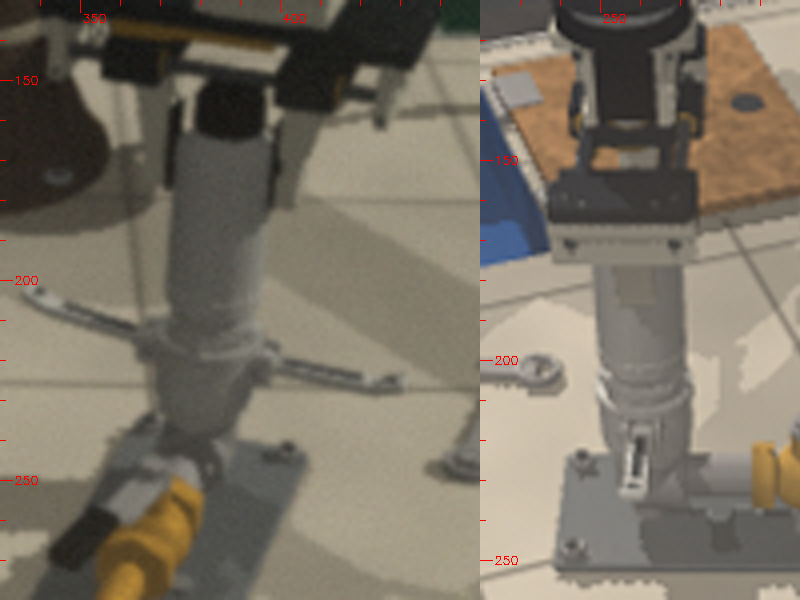

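```bash
python3 -m creep '{"jaw":[1,1,-1,-1,-1,-1,-1,-1,-1,-1],"translation":[[-0.003,0,0],[-0.002,0,0],[0,0,0],[0,0,0],[0,0,0],[0,0,0],[0,0,0],[0,0,0],[-0.02,0,0],[-0.03,0,0]],"roll":[0,0,0,0,0,0,0,0,0,0]}'
python3 - <<'E'
from ov import *
from plant import *
go([.4755,.146,.27]);st=get_state();a=cam("scene");b=cam("side");c=cam("wrist");cv2.imwrite("pics/w9.png",c["image"][:,:,::-1])
crop(a,"s5.png",330,130,450,280,4); crop(b,"d5.png",220,110,320,260,4)
i=[cv2.imread(f"pics/{n}.png") for n in("s5","d5")];cv2.imwrite("pics/m8.png",np.hstack(i)[:,:800])
E
```

```text
time_s: 11.5
tcp_pos: [0.4744, 0.1455, 0.248]
eef_rot: [53.3, 89.8, -147.4]
contact_force: [0.7, 0.4, -0.8]
gripper_width: 0.0877
t 11.5 tcp [0.4744 0.1455 0.248 ] j [ 39.8   2.8 -19.2  -0.  -68.2  29.6] F [ 0.7  0.4 -0.8] w 0.0877
tool y ang -110.68 z ang 159.32 x [-0.003 -0.002 -1.   ]
tool delta mm [-22.   -0.8  -0.8]
```

View pics/m8.png

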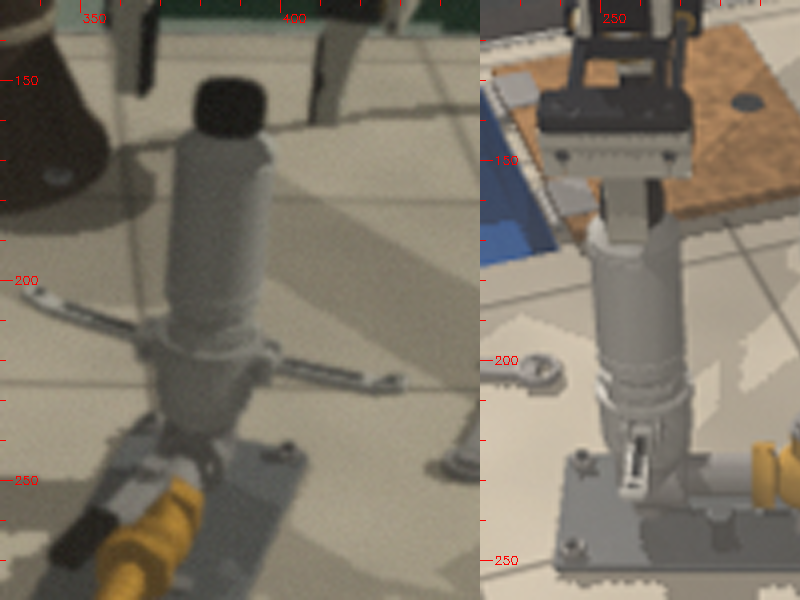

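View pics/w9.png

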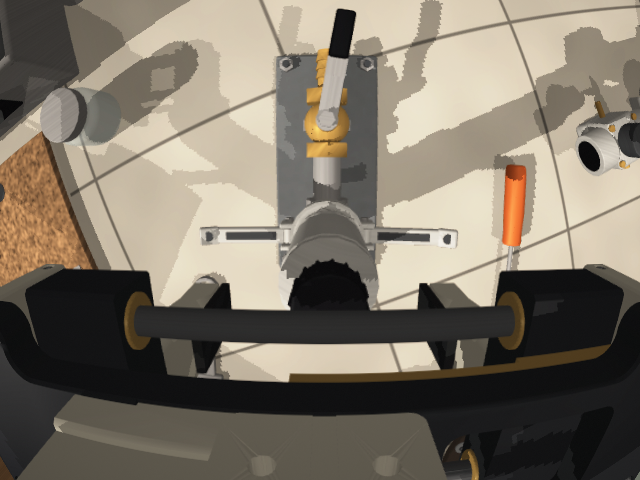

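```bash
cat >> ov.py <<'E'
X,Y,W=.4755,.146,-20.7
def loc(P):
    c,s=np.cos(np.radians(W)),np.sin(np.radians(W)); d=np.array(P)-[X,Y,0]; return np.array([c*d[0]+s*d[1],-s*d[0]+c*d[1],d[2]])
E
python3 - <<'E'
from ov import *
a=cam("scene");b=cam("side")
print("wrench side",[ (loc(atz(b,*p,.005))*1000).round() for p in((181,199),(240,204),(236,198))])
print("wrench scene",[ (loc(atz(a,*p,.005))*1000).round() for p in((449,247),(462,219))])
print("screwdriver",[ (loc(atz(b,*p,.01))*1000).round() for p in((284,299),(247,299),(205,300))])
print("jar",(loc(atz(b,312,178,0))*1000).round(),(loc(atz(b,312,155,.085))*1000).round())
f=S(X,Y,W)
for r in (.1,.112,.08): print(r,f([0,r,.0]).round(4),f([0,-r,0]).round(4))
go(f([0,.098,.15])[0])
E
```

```text
wrench side [array([-235.,  157.,    5.]), array([-69., 136.,   5.]), array([-82., 163.,   5.])]
wrench scene [array([-78., 152.,   5.]), array([-224.,  162.,    5.])]
screwdriver [array([  64., -218.,   10.]), array([ -22., -218.,   10.]), array([-118., -222.,   10.])]
jar [132. 267.  -0.] [131. 261.  85.]
0.1 [[0.5108 0.2395 0.    ]] [[0.4402 0.0525 0.    ]]
0.112 [[0.5151 0.2508 0.    ]] [[0.4359 0.0412 0.    ]]
0.08 [[0.5038 0.2208 0.    ]] [[0.4472 0.0712 0.    ]]
t 11.75 tcp [0.4751 0.146  0.2487] j [ 39.8   2.7 -19.2  -0.  -68.1  29.6] F [-0.7 -0.1  0.2] w 0.0879
tool y ang -110.68 z ang 159.32 x [-0.  0. -1.]
tool delta mm [ 98.7 -98.1  -0.4]
```

```bash
python3 -m creep '{"jaw":[-1,-1,-1,-1,1,1,1,1,1,1],"translation":[[-0.035,0,0],[0,0,0],[0,-0.033,0],[0,-0.033,0],[0,-0.032,0],[0,0,0],[0,0,0],[0,0,0],[0,0,0],[0,0,0]],"roll":[0,0,0,0,-0.143,-0.143,-0.143,-0.143,-0.143,-0.143]}' 20
python3 -m creep '{"jaw":[1,1,1,1,1,1,1,1,1,1],"translation":[[0,0,0],[0,0,0],[0,0,0],[0,0,0],[0,0,0],[0.03,0,0],[0.03,0,0],[0.03,0,0],[0.03,0,0],[0,0,0]],"roll":[-0.143,-0.143,-0.143,-0.143,-0.141,0,0,0,0,0]}'
python3 - <<'E'
from ov import *
from plant import *
f=S(X,Y,W); go(f([0,.096,.12])[0]); st=get_state(); print(loc(st["tcp_pos"])*1000); c=cam("wrist");cv2.imwrite("pics/w10.png",c["image"][:,:,::-1])
b=cam("side");a=cam("scene")
crop(a,"s5.png",330,100,450,250,4); crop(b,"d5.png",220,100,320,250,4)
i=[cv2.imread(f"pics/{n}.png") for n in("s5","d5")];cv2.imwrite("pics/m9.png",np.hstack(i)[:,:800])
E
```

```text
time_s: 12.75
tcp_pos: [0.5097, 0.2376, 0.2828]
eef_rot: [8.5, 89.9, -142.7]
contact_force: [-0.2, 0.2, -0.1]
gripper_width: 0.0451
time_s: 13.75
tcp_pos: [0.5073, 0.2358, 0.1592]
eef_rot: [-32.5, 89.5, -143.2]
contact_force: [-0.5, -0.2, 0.2]
gripper_width: 0.0002
t 13.75 tcp [0.5073 0.2358 0.1592] j [ 4.490e+01  1.320e+01 -1.910e+01 -1.000e-01 -5.830e+01  1.144e+02] F [-0.5 -0.2  0.2] w 0.0002
tool y ang -20.7 z ang -110.7 x [-0.007 -0.005 -1.   ]
tool delta mm [39.2  2.2 -1.1]
[ -1.96778796  95.20881914 159.16981726]
```

View pics/w10.png

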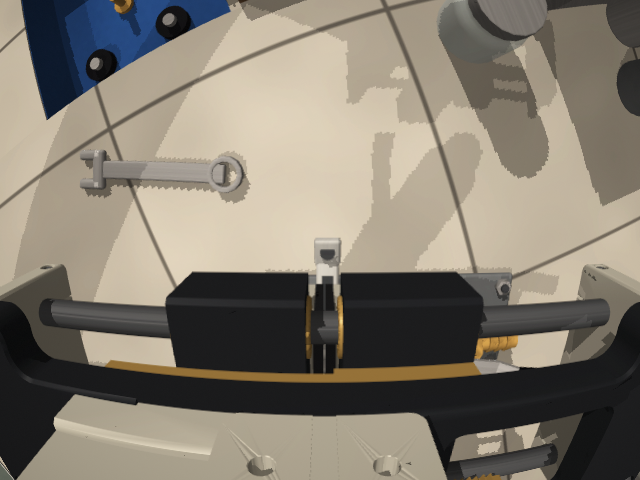

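View pics/m9.png

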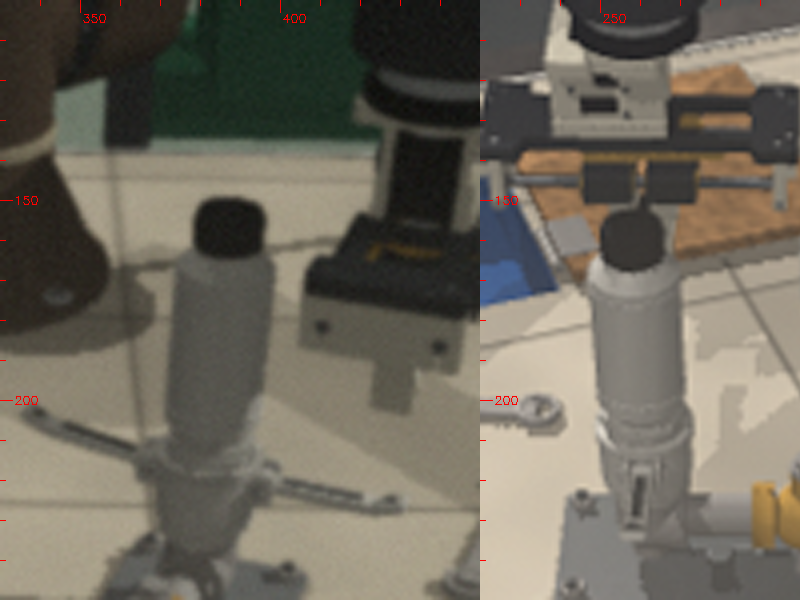

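```bash
python3 -m creep '{"jaw":[1,1,1,1,1,1,1,1,1,1],"translation":[[0.02,-0.012,0],[0.02,0,0],[0.01,0,0],[0.01,0,0],[0.01,0,0],[0.01,0,0],[0.01,0,0],[0.01,0,0],[0.01,0,0],[0,0,0]],"roll":[0,0,0,0,0,0,0,0,0,0]}'
python3 - <<'E'
from ov import *
from plant import *
f=S(X,Y,W); go(f([-.014,.11,.006])[0]); st=get_state(); print(loc(st["tcp_pos"])*1000); c=cam("wrist");cv2.imwrite("pics/w11.png",c["image"][:,:,::-1])
b=cam("side");a=cam("scene")
crop(a,"s5.png",330,100,450,250,4); crop(b,"d5.png",220,100,320,250,4)
i=[cv2.imread(f"pics/{n}.png") for n in("s5","d5")];cv2.imwrite("pics/m10.png",np.hstack(i)[:,:800])
E
```

```text
time_s: 14.9
tcp_pos: [0.4982, 0.2415, 0.0524]
eef_rot: [-28.1, 89.9, -138.8]
contact_force: [-0.2, -0.6, 0.6]
gripper_width: 0.0007
t 14.9 tcp [0.4982 0.2415 0.0524] j [ 46.1  19.5 -26.9  -0.  -43.8 113.2] F [-0.2 -0.6  0.6] w 0.0007
tool y ang -20.67 z ang -110.67 x [-0.002 -0.001 -1.   ]
tool delta mm [ 46.4  -1.4 -12.7]
[-12.53012953  97.34366595  52.4237755 ]
```

View pics/m10.png

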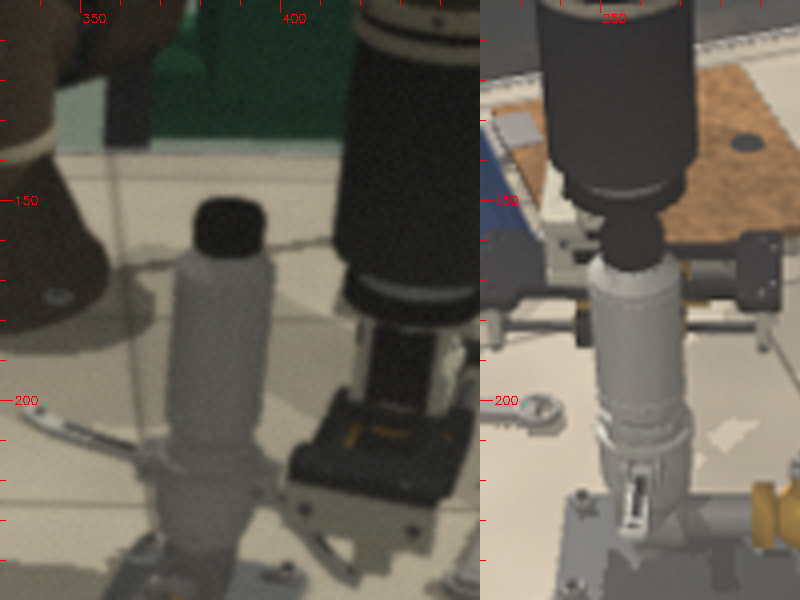

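```bash
python3 -m creep '{"jaw":[1,1,1,1,1,1,1,1,1,1],"translation":[[0.012,0,0],[0.012,0,0],[0.012,0,0],[0.009,0,0],[0,0,0],[0,0,0.002],[0,0,0.002],[0,0,0.002],[0,0,0.002],[0,0,0]],"roll":[0,0,0,0,0,0,0,0,0,0]}'
python3 - <<'E'
from ov import *
from plant import *
f=S(X,Y,W); go(f([-.014,.08,.006])[0]); st=get_state(); print(loc(st["tcp_pos"])*1000); c=cam("wrist");cv2.imwrite("pics/w12.png",c["image"][:,:,::-1])
b=cam("side");a=cam("scene")
crop(a,"s5.png",330,110,450,260,4); crop(b,"d5.png",220,110,320,260,4)
i=[cv2.imread(f"pics/{n}.png") for n in("s5","d5")];cv2.imwrite("pics/m11.png",np.hstack(i)[:,:800])
E
```

```text
time_s: 16.05
tcp_pos: [0.4959, 0.2342, 0.0094]
eef_rot: [151.9, 90.0, 41.2]
contact_force: [1.3, -0.7, -2.0]
gripper_width: 0.0005
t 16.05 tcp [0.4959 0.2342 0.0094] j [ 45.8  22.5 -29.8   0.  -37.6 113.6] F [ 1.3 -0.7 -2. ] w 0.0005
tool y ang -20.67 z ang -110.67 x [ 0.  0. -1.]
tool delta mm [ 3.4 -1.9  9.7]
[-12.11675834  89.72711312   9.37602929]
```

View pics/m11.png

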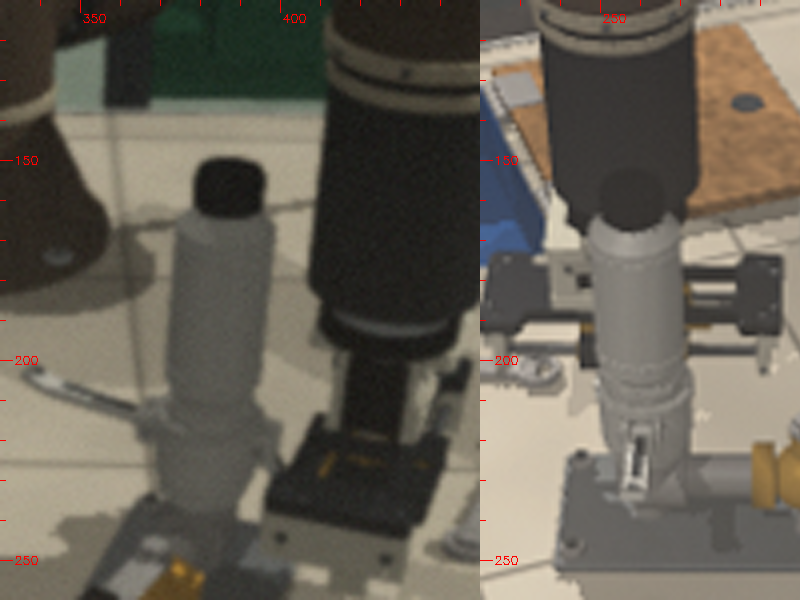

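```bash
python3 -m creep '{"jaw":[1,1,1,1,1,1,1,1,1,1],"translation":[[0.003,0,0],[0,0,0.0015],[0,0,0.0015],[0,0,0.0015],[0,0,0.001],[0,0,0.001],[0,0,0.001],[0,0,0],[0,0,0],[0,0,0]],"roll":[0,0,0,0,0,0,0,0,0,0]}'
python3 - <<'E'
from ov import *
f=S(X,Y,W); go(f([-.014,.08,.006])[0])
b=cam("side");a=cam("scene")
crop(a,"s5.png",330,110,450,260,4); crop(b,"d5.png",220,110,320,260,4)
i=[cv2.imread(f"pics/{n}.png") for n in("s5","d5")];cv2.imwrite("pics/m12.png",np.hstack(i)[:,:800])
E
```

```text
time_s: 17.2
tcp_pos: [0.4935, 0.2276, 0.0062]
eef_rot: [137.9, 90.0, 27.3]
contact_force: [1.0, 2.6, -0.2]
gripper_width: 0.0003
t 17.2 tcp [0.4935 0.2276 0.0062] j [ 45.4  22.5 -30.6   0.  -36.9 113.9] F [ 1.   2.6 -0.2] w 0.0003
tool y ang -20.65 z ang -110.65 x [ 0.  0. -1.]
tool delta mm [ 0.2 -2.   2.7]
```

View pics/m12.png

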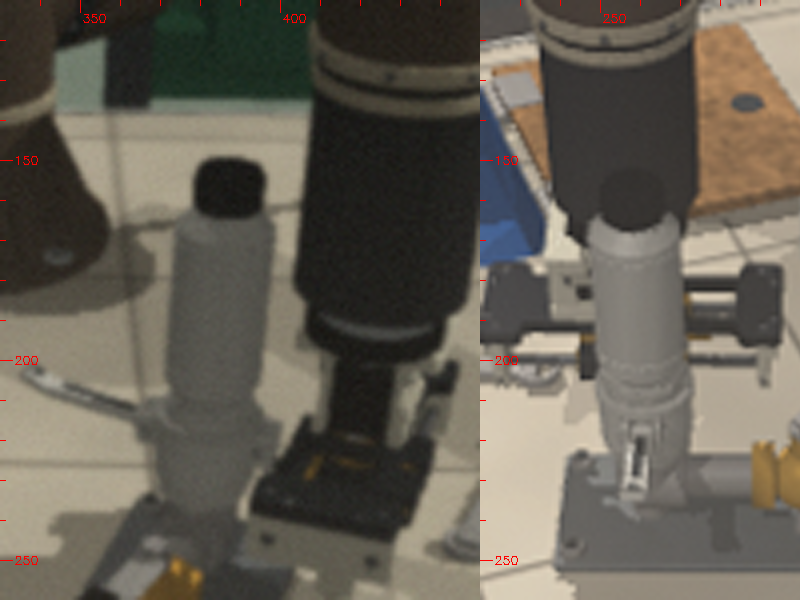

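```bash
python3 -m creep '{"jaw":[1,1,1,1,1,1,1,1,1,1],"translation":[[0,0,0.001],[0,0,0.001],[0,0,0.001],[0,0,0.001],[0,0,0],[0,0,0],[0,0,0],[0,0,0],[0,0,0],[0,0,0]],"roll":[0,0,0,0,0,0,0,0,0,0]}'
python3 - <<'E'
from ov import *
from plant import *
f=S(X,Y,W); go(f([-.014,.08,.006])[0]);print(loc(get_state()["tcp_pos"])*1000)
E
```

```text
time_s: 18.3
tcp_pos: [0.4918, 0.2236, 0.006]
eef_rot: [-34.9, 90.0, -145.5]
contact_force: [1.4, 2.6, -0.8]
gripper_width: 0.0005
t 18.3 tcp [0.4918 0.2236 0.006 ] j [ 45.2  22.3 -31.   -0.  -36.8 114.1] F [ 1.4  2.6 -0.8] w 0.0005
tool y ang -20.66 z ang -110.66 x [-0. -0. -1.]
tool delta mm [ 0.  -1.8 -1.6]
[-12.21439422  78.38981045   6.03580313]
```

```bash
python3 -m creep '{"jaw":[1,1,1,1,1,1,1,1,1,1],"translation":[[0,0,0.001],[0,0,0.001],[0,0,0.001],[0,0,0],[0,0,0],[0,0,0],[0,0,0],[0,0,0],[0,0,0],[0,0,0]],"roll":[0,0,0,0,0,0,0,0,0,0]}'
python3 - <<'E'
from ov import *
from plant import *
f=S(X,Y,W); go(f([-.014,.08,.006])[0]);print(loc(get_state()["tcp_pos"])*1000)
b=cam("side");a=cam("scene")
crop(a,"s5.png",330,110,450,260,4); crop(b,"d5.png",220,110,320,260,4)
i=[cv2.imread(f"pics/{n}.png") for n in("s5","d5")];cv2.imwrite("pics/m13.png",np.hstack(i)[:,:800])
E
```

```text
time_s: 19.3
tcp_pos: [0.4921, 0.2234, 0.0065]
eef_rot: [160.8, 89.7, 50.1]
contact_force: [1.0, 11.6, -4.8]
gripper_width: 0.0007
t 19.3 tcp [0.4921 0.2234 0.0065] j [ 45.2  22.1 -31.2  -0.  -36.5 114.2] F [ 1.  11.6 -4.8] w 0.0007
tool y ang -20.61 z ang -110.61 x [ 0.003  0.003 -1.   ]
tool delta mm [ 0.5 -2.2 -1.7]
[-11.81761905  78.32008196   6.49574587]
```

View pics/m13.png

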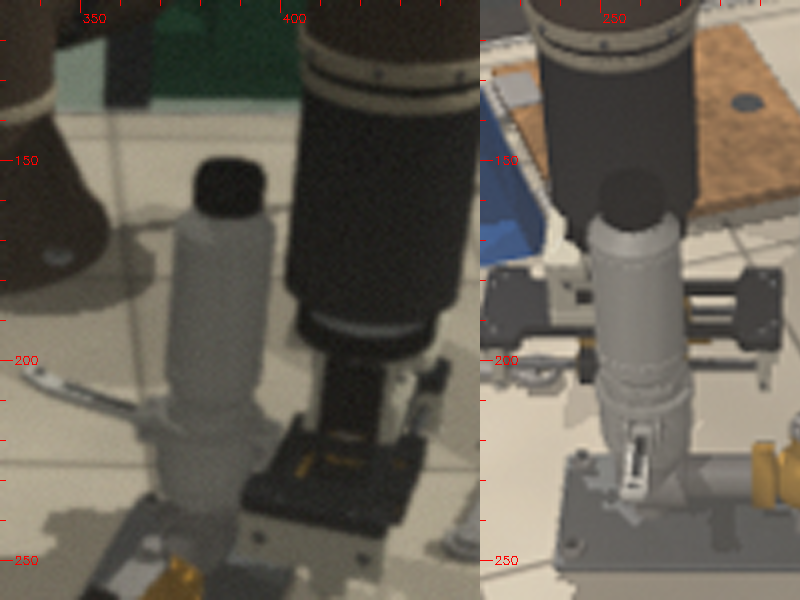

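```bash
python3 -m creep '{"jaw":[1,1,1,1,1,1,1,1,1,1],"translation":[[0,0,-0.01],[0,0,-0.025],[-0.02,0,-0.015],[-0.035,0,0],[-0.04,0,0],[-0.04,0,0],[-0.04,0,0],[-0.04,0,0],[-0.04,0,0],[-0.03,0,0]],"roll":[0,0,0,0,0,0,0,0,0,0]}'
python3 - <<'E'
from ov import *
from plant import *
f=S(X,Y,W); go(f([0,-.098,.28])[0]);st=get_state();print(loc(st["tcp_pos"])*1000)
b=cam("side");a=cam("scene");c=cam("wrist");cv2.imwrite("pics/w14.png",c["image"][:,:,::-1])
Q=stand(X,Y,W,1.38,0,1.36)
crop(a,"s5.png",330,150,450,270,4,proj(a,Q)); crop(a,"d5.png",340,190,420,270,5)
i=[cv2.imread(f"pics/{n}.png") for n in("s5","d5")];cv2.imwrite("pics/m14.png",np.hstack([i[0],cv2.resize(i[1],(480,480))])[:,:800])
E
```

```text
time_s: 20.4
tcp_pos: [0.5082, 0.2669, 0.2937]
eef_rot: [72.4, 90.0, -38.2]
contact_force: [0.3, 0.5, 1.0]
gripper_width: 0.0003
t 20.4 tcp [0.5082 0.2669 0.2937] j [ 47.2   8.9  -6.2   0.  -74.8 112.1] F [0.3 0.5 1. ] w 0.0003
tool y ang -20.69 z ang -110.69 x [ 0. -0. -1.]
tool delta mm [ 13.8  12.1 222.6]
[-12.11758226 124.63770734 293.71227416]
```

View pics/m14.png

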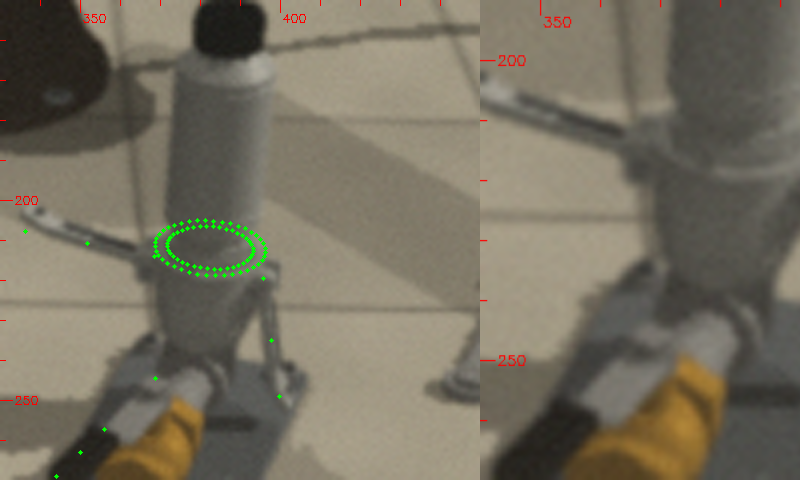

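View pics/w14.png

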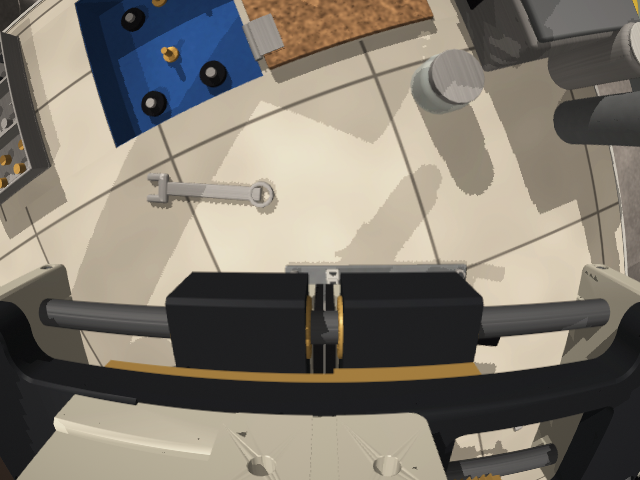

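```bash
python3 -m creep '{"jaw":[1,1,1,1,1,1,1,1,1,1],"translation":[[0,0,0.044],[0,0,0.044],[0,0,0.044],[0,0,0.044],[0,0,0.044],[0,0,0],[0,0,0],[0,0,0],[0,0,0],[0,0,0]],"roll":[0,0,0,0,0,0.143,0.143,0.143,0.143,0.143]}'
python3 -m creep '{"jaw":[1,1,1,1,1,1,1,1,1,1],"translation":[[0,0,0],[0,0,0],[0,0,0],[0,0,0],[0,0,0],[0,0,0],[0,0,0],[0,0,0],[0,0,0],[0,0,0]],"roll":[0.143,0.143,0.143,0.143,0.143,0.143,0.143,0.143,0.143,0.143]}'
python3 -m creep '{"jaw":[1,1,1,1,1,1,1,1,1,1],"translation":[[0,0,0],[0,0,0],[0,0,0],[0,0,0],[0,0,0],[0,0,0],[0,0,0],[0.04,0,0],[0.04,0,0],[0.04,0,0]],"roll":[0.143,0.143,0.143,0.143,0.143,0.143,0.139,0,0,0]}'
python3 - <<'E'
from ov import *
from plant import *
f=S(X,Y,W); go(f([-.014,-.097,.05])[0]);st=get_state();print(loc(st["tcp_pos"])*1000)
b=cam("side");a=cam("scene");c=cam("wrist");cv2.imwrite("pics/w15.png",c["image"][:,:,::-1])
crop(a,"s5.png",310,110,430,260,4); crop(b,"d5.png",220,110,320,260,4)
i=[cv2.imread(f"pics/{n}.png") for n in("s5","d5")];cv2.imwrite("pics/m15.png",np.hstack(i)[:,:800])
E
```

```text
time_s: 21.55
tcp_pos: [0.4297, 0.061, 0.2896]
eef_rot: [1.1, 89.8, -150.9]
contact_force: [0.2, -0.8, -0.2]
gripper_width: 0.0006
time_s: 22.55
tcp_pos: [0.4297, 0.0611, 0.2895]
eef_rot: [84.0, 89.8, -150.0]
contact_force: [-0.2, -0.2, -0.3]
gripper_width: 0.0004
time_s: 23.55
tcp_pos: [0.4294, 0.0609, 0.1687]
eef_rot: [137.2, 89.9, -153.5]
contact_force: [-0.1, -0.1, -0.9]
gripper_width: 0.0006
t 23.55 tcp [0.4294 0.0609 0.1687] j [ 34.3   0.2 -33.   -0.  -57.  -55. ] F [-0.1 -0.1 -0.9] w 0.0006
tool y ang 159.28 z ang 69.28 x [-0.002 -0.001 -1.   ]
tool delta mm [118.7   0.7  -0.9]
[-13.08007693 -95.91132022 168.6962186 ]
```

View pics/m15.png

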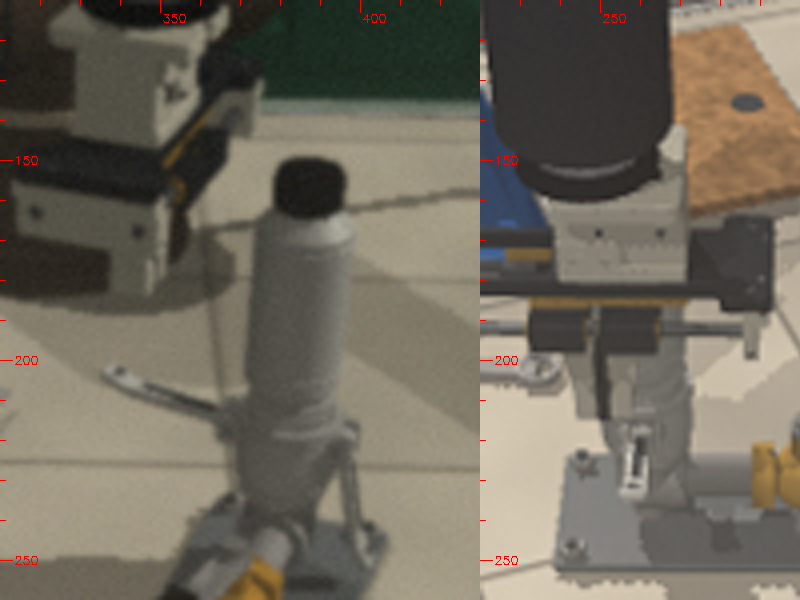

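View pics/w15.png

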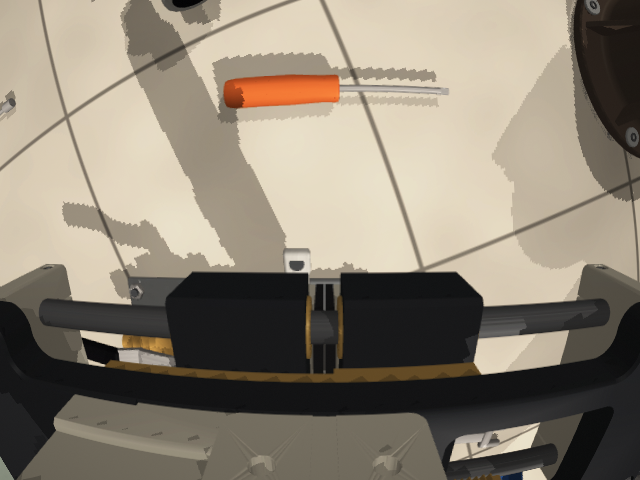

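```bash
python3 -m creep '{"jaw":[1,1,1,1,1,1,1,1,1,1],"translation":[[0.02,0,0],[0.02,0,0],[0.01,0,0],[0.01,0,0],[0.01,0,0],[0.01,0,0],[0.01,0,0],[0.01,0,0],[0.01,0,0],[0.01,0,0]],"roll":[0,0,0,0,0,0,0,0,0,0]}'
python3 -m creep '{"jaw":[1,1,1,1,1,1,1,1,1,1],"translation":[[0.012,0,0],[0.012,0,0],[0.012,0,0],[0.006,0,0],[0,0,0],[0,0,0.002],[0,0,0.002],[0,0,0.002],[0,0,0.002],[0,0,0]],"roll":[0,0,0,0,0,0,0,0,0,0]}'
python3 - <<'E'
from ov import *
from plant import *
f=S(X,Y,W); go(f([-.014,-.08,.006])[0]);st=get_state();print(loc(st["tcp_pos"])*1000)
b=cam("side");a=cam("scene")
crop(a,"s5.png",310,110,430,260,4); crop(b,"d5.png",220,110,320,260,4)
i=[cv2.imread(f"pics/{n}.png") for n in("s5","d5")];cv2.imwrite("pics/m16.png",np.hstack(i)[:,:800])
E
```

```text
time_s: 24.7
tcp_pos: [0.4309, 0.0619, 0.0503]
eef_rot: [-59.5, 90.0, 9.8]
contact_force: [-0.3, 0.8, 1.7]
gripper_width: 0.0004
time_s: 25.7
tcp_pos: [0.4338, 0.0696, 0.0092]
eef_rot: [-36.6, 90.0, 32.7]
contact_force: [-1.4, -1.1, -0.3]
gripper_width: 0.0005
t 25.7 tcp [0.4338 0.0696 0.0092] j [ 35.   14.5 -43.7   0.  -31.8 -55.7] F [-1.4 -1.1 -0.3] w 0.0005
tool y ang 159.32 z ang 69.32 x [ 0.  0. -1.]
tool delta mm [3.2 2.  6.3]
[-12.01853001 -86.26037573   9.19689607]
```

View pics/m16.png

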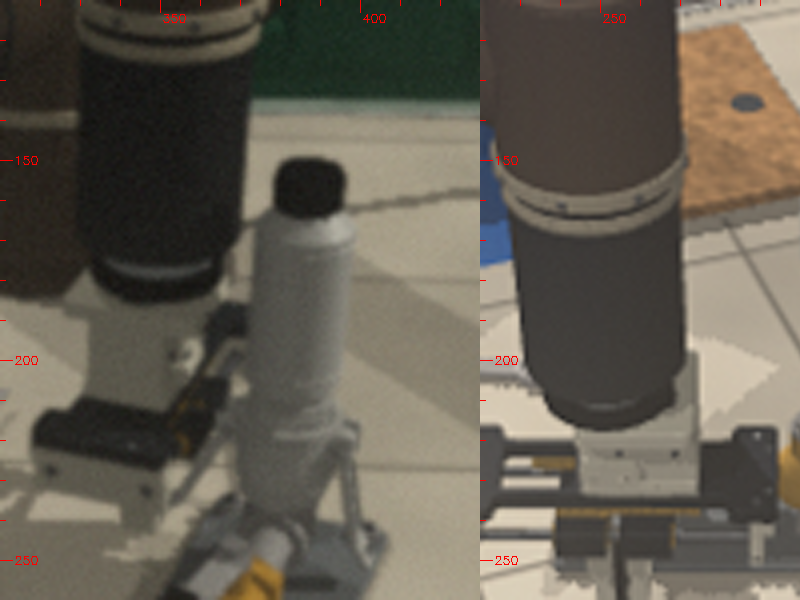

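```bash
python3 -m creep '{"jaw":[1,1,1,1,1,1,1,1,1,1],"translation":[[0.003,0,0],[0,0,0.0015],[0,0,0.0015],[0,0,0.0015],[0,0,0.001],[0,0,0.001],[0,0,0.001],[0,0,0],[0,0,0],[0,0,0]],"roll":[0,0,0,0,0,0,0,0,0,0]}'
python3 - <<'E'
from ov import *
from plant import *
f=S(X,Y,W); go(f([-.014,-.08,.006])[0]);st=get_state();print(loc(st["tcp_pos"])*1000)
E
```

```text
time_s: 26.8
tcp_pos: [0.4362, 0.0763, 0.006]
eef_rot: [133.3, 90.0, -157.4]
contact_force: [-2.8, -3.9, -1.1]
gripper_width: 0.0005
t 26.8 tcp [0.4362 0.0763 0.006 ] j [ 35.6  15.1 -43.4  -0.  -31.5 -56.3] F [-2.8 -3.9 -1.1] w 0.0005
tool y ang 159.32 z ang 69.32 x [-0. -0. -1.]
tool delta mm [ 0.   1.8 -0.9]
[-12.17305891 -79.07531145   6.02713188]
```

```bash
python3 -m creep '{"jaw":[1,1,1,1,1,1,1,1,1,1],"translation":[[0,0,0.001],[0,0,0.001],[0,0,0.001],[0,0,0],[0,0,0],[0,0,0],[0,0,0],[0,0,0],[0,0,0],[0,0,0]],"roll":[0,0,0,0,0,0,0,0,0,0]}'
python3 - <<'E'
from ov import *
from plant import *
f=S(X,Y,W); go(f([-.014,-.08,.006])[0]);st=get_state();print(loc(st["tcp_pos"])*1000)
E
```

```text
time_s: 27.8
tcp_pos: [0.4359, 0.0769, 0.0059]
eef_rot: [154.1, 89.8, -136.7]
contact_force: [-0.1, -15.7, 4.0]
gripper_width: 0.0002
t 27.8 tcp [0.4359 0.0769 0.0059] j [ 35.7  15.2 -43.3   0.1 -31.7 -56.5] F [ -0.1 -15.7   4. ] w 0.0002
tool y ang 159.22 z ang 69.22 x [-0.003 -0.003 -1.   ]
tool delta mm [-0.1  1.3 -1.3]
[-12.6493481  -78.66523718   5.87355247]
```

```bash
python3 -m creep '{"jaw":[1,1,1,1,1,1,1,1,1,1],"translation":[[0,0,-0.01],[0,0,-0.02],[-0.04,0,0],[-0.04,0,0],[-0.04,0,0],[-0.04,0,0],[0,-0.045,0],[0,-0.045,0],[0,-0.045,0],[0,-0.045,0]],"roll":[0,0,0,0,0,0,0,0,0,0]}'
python3 -m creep '{"jaw":[1,1,1,1,1,1,1,1,1,1],"translation":[[0,0,0],[0,0,0],[0,0,0],[0,0,0],[0,0,0],[0,0,0],[0,0,0],[0,0,0],[0,0,0],[0,0,0]],"roll":[-0.143,-0.143,-0.143,-0.143,-0.143,-0.143,-0.143,-0.143,-0.143,-0.143]}'
python3 - <<'E'
from ov import *
from plant import *
f=S(X,Y,W); go(f([.165,.03,.15])[0]);st=get_state();print(loc(st["tcp_pos"])*1000)
b=cam("side");a=cam("scene")
crop(a,"s5.png",310,130,430,280,4); crop(b,"d5.png",230,110,350,260,4)
i=[cv2.imread(f"pics/{n}.png") for n in("s5","d5")];cv2.imwrite("pics/m17.png",np.hstack([i[0][:,:400],i[1][:,:400]]))
c=cam("wrist");cv2.imwrite("pics/w17.png",c["image"][:,:,::-1])
E
```

```text
time_s: 28.8
tcp_pos: [0.597, -0.0138, 0.1667]
eef_rot: [-48.3, 89.9, 21.0]
contact_force: [0.1, -0.0, 1.4]
gripper_width: 0.0007
time_s: 29.8
tcp_pos: [0.5952, -0.013, 0.1663]
eef_rot: [-127.1, 89.9, 24.5]
contact_force: [0.8, -0.1, -0.5]
gripper_width: 0.0006
t 29.8 tcp [ 0.5952 -0.013   0.1663] j [ 17.5  15.7 -14.6  -0.  -59.7  44.1] F [ 0.8 -0.1 -0.5] w 0.0006
tool y ang -118.4 z ang 151.6 x [ 0.001  0.001 -1.   ]
tool delta mm [  16.4 -134.7   21.4]
[ 168.18254764 -106.41158826  166.29949849]
```

View pics/m17.png

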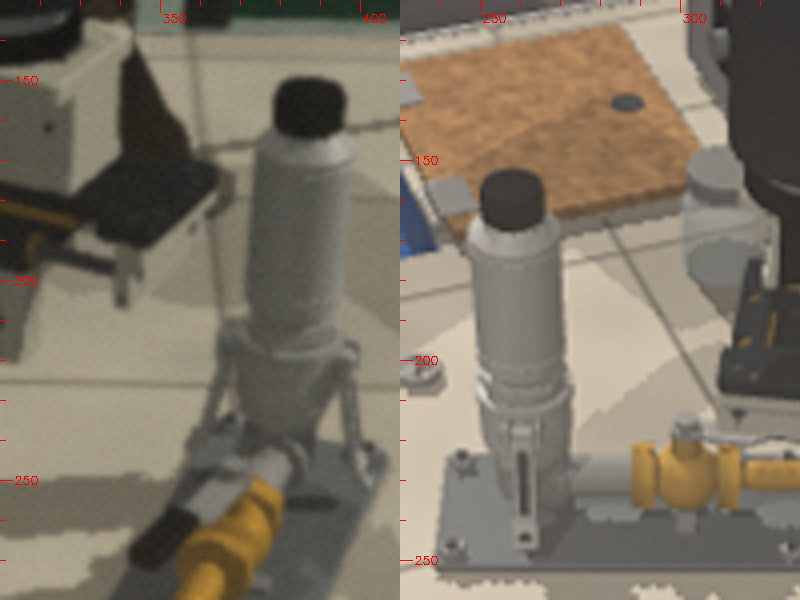

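View pics/w17.png

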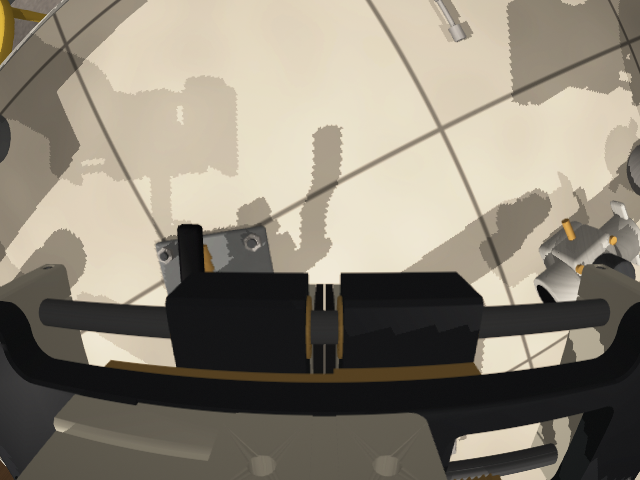

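```bash
python3 -m creep '{"jaw":[1,1,1,1,1,1,1,1,1,1],"translation":[[0,0,0],[0,-0.034,0],[0,-0.034,0],[0,-0.034,0],[0,-0.034,0],[0,0,0],[0,0,0],[0.02,0,0],[0,0,0],[0,0,0]],"roll":[-0.134,0,0,0,0,0,0,0,0,0]}'
python3 - <<'E'
from ov import *
from plant import *
f=S(X,Y,W); go(f([.165,.03,.072])[0]);st=get_state();print(loc(st["tcp_pos"])*1000)
b=cam("side");a=cam("scene")
crop(a,"s5.png",310,170,430,320,4); crop(b,"d5.png",250,130,370,280,4)
i=[cv2.imread(f"pics/{n}.png") for n in("s5","d5")];cv2.imwrite("pics/m18.png",np.hstack([i[0][:,:400],i[1][:,:400]]))
c=cam("wrist");cv2.imwrite("pics/w18.png",c["image"][:,:,::-1])
E
```

```text
time_s: 30.95
tcp_pos: [0.6437, 0.1134, 0.1462]
eef_rot: [56.4, 89.9, -144.8]
contact_force: [0.1, 0.3, 0.0]
gripper_width: 0.0003
t 30.95 tcp [0.6437 0.1134 0.1462] j [ 27.1  21.9  -8.3   0.  -59.9  41.8] F [0.1 0.3 0. ] w 0.0003
tool y ang -111.19 z ang 158.81 x [-0.001 -0.001 -1.   ]
tool delta mm [74.2 -1.1  3.8]
[168.85189328  28.93557864 146.17971678]
```

View pics/m18.png

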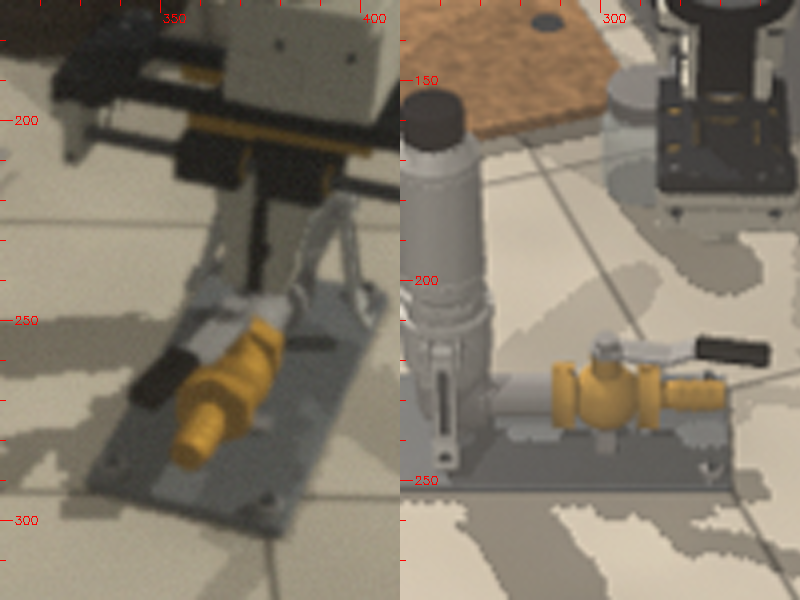

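View pics/w18.png

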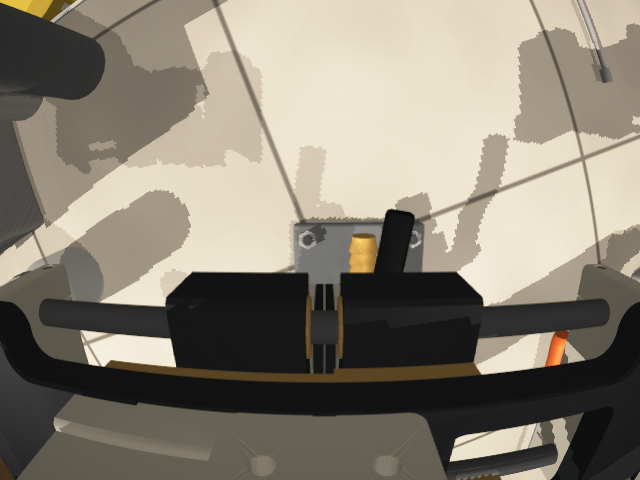

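```bash
python3 -m creep '{"jaw":[1,1,1,1,1,1,1,1,1,1],"translation":[[0.03,0,0],[0.03,0,0],[0.013,0,0],[0,0,0],[0,0.006,-0.003],[0,0.006,-0.003],[0,0.008,-0.001],[0,0.008,-0.0005],[0,0.008,-0.0005],[0,0,0]],"roll":[0,0,0,0,0,0,0,0,0,0]}'
python3 - <<'E'
from ov import *
from plant import *
f=S(X,Y,W); go(f([.1765,-.007,.073])[0]);st=get_state();print(loc(st["tcp_pos"])*1000)
b=cam("side");a=cam("scene")
crop(a,"s5.png",310,170,430,320,4); crop(b,"d5.png",250,130,370,280,4)
i=[cv2.imread(f"pics/{n}.png") for n in("s5","d5")];cv2.imwrite("pics/m19.png",np.hstack([i[0][:,:400],i[1][:,:400]]))
E
```

```text
time_s: 32.1
tcp_pos: [0.6385, 0.077, 0.0737]
eef_rot: [-150.8, 90.0, 8.1]
contact_force: [1.1, 0.1, 1.1]
gripper_width: 0.0005
t 32.1 tcp [0.6385 0.077  0.0737] j [ 24.2  25.  -14.2   0.  -50.8  44.6] F [1.1 0.1 1.1] w 0.0005
tool y ang -111.11 z ang 158.89 x [ 0.001  0.    -1.   ]
tool delta mm [0.7 0.  0.4]
[176.92465486  -6.95393776  73.69632085]
```

View pics/m19.png

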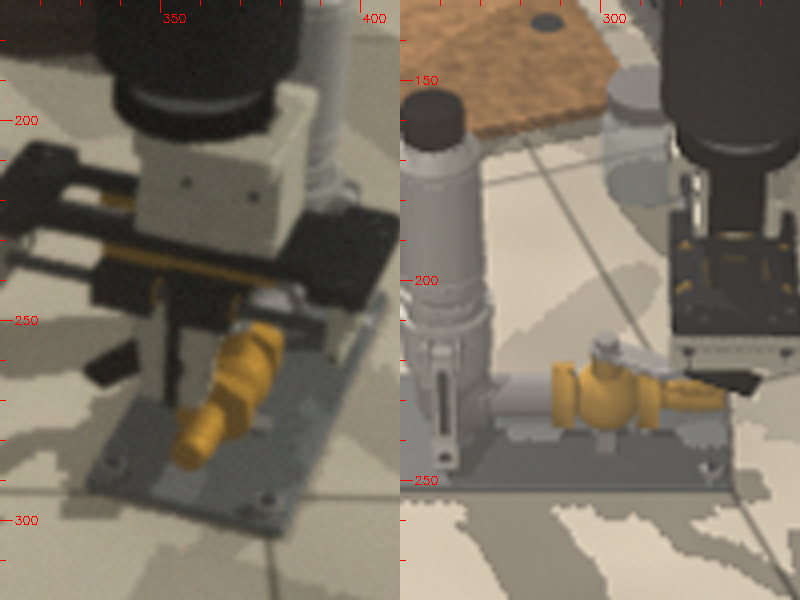

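The lever is swinging shut as planned, so I'll follow the arc round.

```bash
python3 -m creep '{"jaw":[1,1,1,1,1,1,1,1,1,1],"translation":[[0,0.009,0.002],[0,0.009,0.003],[0,0.009,0.004],[0,0.008,0.006],[0,0.008,0.007],[0,0.007,0.0075],[0,0.005,0.0085],[0,0.004,0.0095],[0,0.004,0.0095],[0,0,0]],"roll":[0,0,0,0,0,0,0,0,0,0]}'
python3 - <<'E'
from ov import *
from plant import *
f=S(X,Y,W); go(f([.1165,-.07,.073])[0]);st=get_state();print(loc(st["tcp_pos"])*1000)
E
```

```text
time_s: 33.2
tcp_pos: [0.564, 0.0398, 0.074]
eef_rot: [-154.5, 89.7, 4.5]
contact_force: [9.2, -2.9, -2.6]
gripper_width: 0.0004
t 33.2 tcp [0.564  0.0398 0.074 ] j [ 23.9  18.6 -24.6   0.1 -46.6  45. ] F [ 9.2 -2.9 -2.6] w 0.0004
tool y ang -111.0 z ang 159.0 x [ 0.005  0.    -1.   ]
tool delta mm [0.9 2.  3.8]
[120.32777837 -68.05828325  73.95534324]
```

```bash
python3 -m creep '{"jaw":[1,1,1,1,1,1,1,1,1,1],"translation":[[0,0,0.001],[0,0,0.001],[0,0,0.001],[0,0,0],[0,0,0],[0,0,0],[0,0,0],[0,0,0],[0,0,0],[0,0,0]],"roll":[0,0,0,0,0,0,0,0,0,0]}'
python3 - <<'E'
from ov import *
from plant import *
f=S(X,Y,W); go(f([.1165,-.07,.073])[0]);st=get_state();print(loc(st["tcp_pos"])*1000)
E
```

```text
time_s: 34.2
tcp_pos: [0.5638, 0.04, 0.0741]
eef_rot: [-165.9, 89.6, -6.9]
contact_force: [18.9, -10.4, -8.0]
gripper_width: 0.0001
t 34.2 tcp [0.5638 0.04   0.0741] j [ 24.   18.5 -24.8   0.3 -46.4  44.8] F [ 18.9 -10.4  -8. ] w 0.0001
tool y ang -110.98 z ang 159.02 x [ 0.007 -0.001 -1.   ]
tool delta mm [1.1 2.1 3.5]
[120.05182318 -67.95717371  74.10317939]
```

```bash
python3 -m creep '{"jaw":[1,1,1,1,1,1,1,1,1,1],"translation":[[0,0,-0.01],[0,0,-0.02],[0,0,-0.01],[-0.03,0,0],[-0.04,0,0],[-0.04,0,0],[-0.04,0,0],[-0.04,0,-0.02],[0,0,-0.03],[0,0,0]],"roll":[0,0,0,0,0,0,0,0,0,0]}'
python3 - <<'E'
from ov import *
from plant import *
f=S(X,Y,W); go(f([.05,-.1,.3])[0]);st=get_state();print(loc(st["tcp_pos"])*1000)
b=cam("side");a=cam("scene")
Q=stand(X,Y,W,0,0,0)
crop(a,"s5.png",310,140,430,290,4,proj(a,Q)[-3:]); crop(b,"d5.png",220,110,340,260,4,proj(b,Q)[-3:])
i=[cv2.imread(f"pics/{n}.png") for n in("s5","d5")];cv2.imwrite("pics/m20.png",np.hstack([i[0][:,:400],i[1][:,:400]]))
c=cam("wrist");cv2.imwrite("pics/w20.png",c["image"][:,:,::-1])
E
```

```text
time_s: 35.2
tcp_pos: [0.6453, 0.0076, 0.2633]
eef_rot: [-136.8, 90.0, 22.1]
contact_force: [-0.3, 0.5, -1.6]
gripper_width: 0.0007
t 35.2 tcp [0.6453 0.0076 0.2633] j [ 18.   16.6  -0.1  -0.  -73.2  50.9] F [-0.3  0.5 -1.6] w 0.0007
tool y ang -111.13 z ang 158.87 x [ 0.  0. -1.]
tool delta mm [-36.7  31.8 157.5]
[207.74205058 -69.40269394 263.2853306 ]
```

View pics/m20.png

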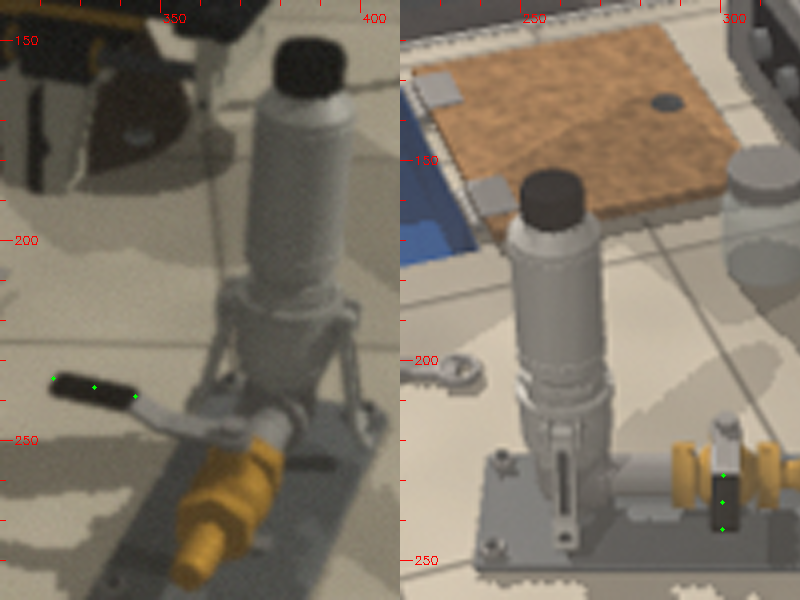

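View pics/w20.png

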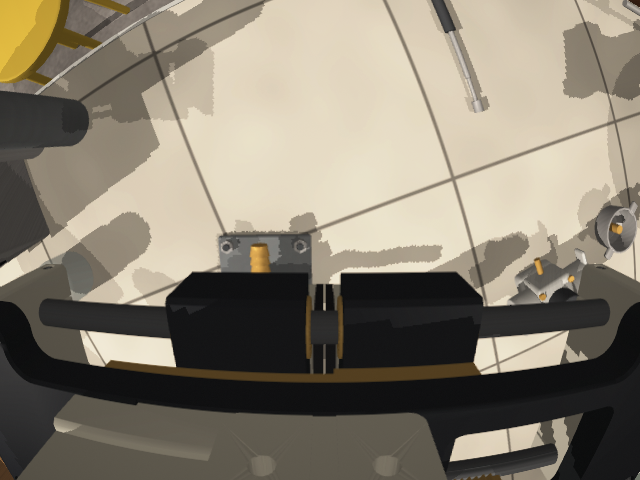

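Run:
```python
from ov import *
b=cam("side");a=cam("scene")
P=[]
for q in (0,.15,.3): P.append(proj(a,stand(X,Y,W,0,q,q))[80:86]); print(q,"scene",P[-1][[2,5]].round(1).tolist(),"side",proj(b,stand(X,Y,W,0,q,q))[[82,85]].round(1).tolist())
crop(a,"s6.png",345,205,415,265,8,np.vstack([P[0],P[1][[2,5]]]))
crop(b,"d6.png",235,190,295,250,8,proj(b,stand(X,Y,W,0,0,0))[80:86])
```

```text
0 scene [[399.3, 248.7], [359.5, 240.1]] side [[262.7, 219.8], [260.6, 244.8]]
0.15 scene [[404.2, 248.6], [355.1, 238.0]] side [[262.9, 216.2], [260.2, 246.9]]
0.3 scene [[408.9, 247.8], [351.0, 235.3]] side [[263.1, 212.2], [259.9, 248.3]]
```

View pics/s6.png

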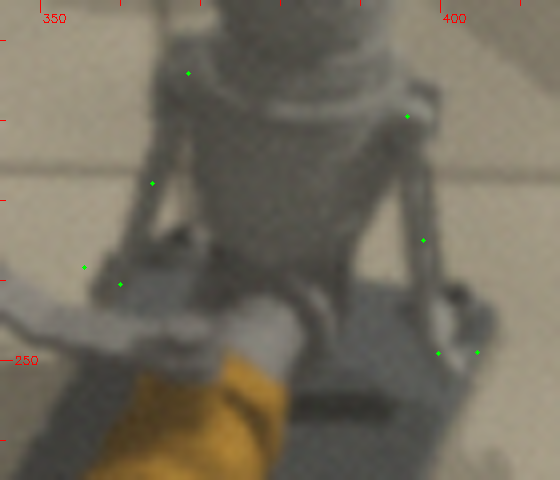

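View pics/d6.png

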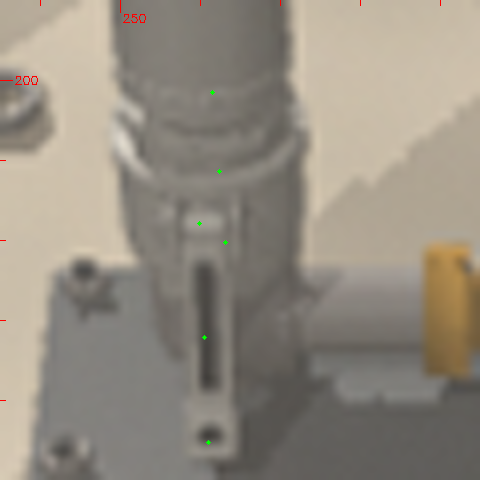

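```bash
python3 -c "
from plant import *
print(get_state()['contact_force'],close_job())"
```

```text
the job is handed in; nothing more can be done
[-0.19026428 -0.74063182  0.59974559] None
```

The tank is set up on the feed stand and the job was handed in at about 35 s, with the arm clear of everything. No verdict was reported.

- **Tank:** I gripped the can and lowered the foot into the cup. It met a firm stop with the underside 78 mm above the bench, as specified, and did not sink further under about 31 N.
- **Cam arms:** I swung the left arm down first, then the right. Fingertips alone cannot reach the last few millimetres, so I finished each one with light pressure from the side of the gripper's body. Each came to a hard stop at nearly the same distance from the coupling (TCP 78.3 and 78.7 mm from its axis) with 12–16 N on it.
- **Valve:** I pushed the lever clockwise to its stop (about 22 N). In both camera views its grip lies on the position predicted for fully shut.

**Final check:** The right arm's tip matches the fully-down position in both views. The left tip sits 1–2 pixels outside its prediction, an angle of up to about 0.05 rad. That is within the error between the scene camera and my fitted stand position, so I relied on its hard stop.

The other things on the bench were not touched as far as the forces and pictures show, though I did not re-measure each one.

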